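# Re-bed and re-lay the ceramic logs on a gas-fire grate

## Task

The gas fire's grate is back on the bench after the flue inspection: take the cement brush from its stand, dip its tip deep into the open cement pot, dab the pale patch in the middle of the grate's rear ledge, and lay the brush back in both forks of its stand. Then bed the long rear log centred along the rear ledge and, once it is there, lay each of the short top logs that are on the table (two or three) front to back, sloping, lower part on the front rail and upper part on the rear log, straight in its own gap between the upright front fingers. Let go of everything, keep the pot upright and leave the other tools and cans where they are.

Things in the scene. Friction and masses are not known exactly. Their poses are not given: they have to be found in the camera images.
- grate: Fixed black iron gas-fire grate, 240 mm wide (y), 170 deep (x). Origin on the table under its centre; x from its front (nearest the robot, within 0.15 rad of world x) to its rear, y left, z up. Four bars run front to back at y = -114, -38, 38, 114 mm (10 wide, tops 56 high), each turned up at the front (x = -82) into a finger 122 high: three gaps centred at y = -76, 0, 76 mm, 66 clear.
- front_rail (a point): Middle of the top of the front rail, a flat bar across the whole grate: grate x = -55, y = 0, z = 76 mm; the rail's top runs from x = -62 to -48 mm. The lower part of each top log rests on it.
- top_place (a point): Where the centre of a top log comes in the middle gap: grate x = -20, y = 0, z = 108 mm (outer gaps: y = -76 and 76). Laid over front rail and rear log it slopes up to the rear by about 18 degrees (0.32 rad), held by friction alone.
- back_stop (a point): Middle between the tops of two back uprights behind the rear ledge (grate x = 76, y = 0, z = 104 mm): they stand at y = -85 and 85 mm, 16 mm wide, front faces at x = 76 mm, 104 mm high.
- seat (a point): Middle of the rear ledge's top: grate x = 45, y = 0, z = 62 mm; the pale 30 x 44 mm cement patch to dab. The ledge is flat, x 27 to 63 mm, y -105 to 105 mm.
- rear_log: Rear log: the long ceramic log, 230 mm long, 52 mm wide, 44 mm high, corners cut back 10 mm, about 0.6 kg, lying flat in front of the grate. Origin at its centre, x along its length, z up. To be laid with its length across the grate (along grate y); its centre then stands 84 mm above the table, over the middle of the ledge.
- top_log1: Top log (crossover log): ceramic, bark-brown, 190 mm long, 38 mm wide, 36 mm high, square section with 7 mm chamfered corners, about 0.28 kg, ends alike. Origin at its centre, x along its length, z up as it lies. Lies anywhere on the table, flat; may be absent (then None).
- top_log2: Top log (crossover log): ceramic, bark-brown, 190 mm long, 38 mm wide, 36 mm high, square section with 7 mm chamfered corners, about 0.28 kg, ends alike. Origin at its centre, x along its length, z up as it lies. Lies anywhere on the table, flat; may be absent (then None).
- top_log3: Top log (crossover log): ceramic, bark-brown, 190 mm long, 38 mm wide, 36 mm high, square section with 7 mm chamfered corners, about 0.28 kg, ends alike. Origin at its centre, x along its length, z up as it lies. Lies anywhere on the table, flat; may be absent (then None).
- cement_pot: Open round tub, pale with a red band: 90 mm across the rim, 80 mm at the foot, 62 mm tall, walls 4 mm, inner floor 6 mm up, about 0.5 kg, loose. Origin under its centre, z up. Nothing in it is simulated: the dip counts when the brush tip is well inside, less than 30 mm above the table the pot stands on.
- brush: Bent cement brush, 0.12 kg: straight orange handle 150 mm long (x -80 to 70 mm), 18 wide (y), 16 high (z); at its front end the neck turns straight down to a round bristle head. Origin on the handle's centre line; x along the handle to the head, z up; balance point near x = 15 mm. Starts level in its stand, head hanging down.
- brush_tip (a point): Tip of the brush's bristles (brush x = 90, z = -82 mm). The head is stiff and 25 mm across.
- brush_rest: Fixed steel brush stand: base 140 x 64 mm, 10 thick; two forks 8 mm thick at x = -50 and 50 mm, seats 94 mm above the table, 28 mm wide between horns that rise to 108 mm. Origin on the table under its centre, x along the brush. With the brush in, the brush's origin is at x = 0, y = 0, z = 102 mm and its head hangs beyond the +x fork, tip 20 mm above the table.
- screwdriver: Bystander, leave alone: screwdriver, red handle, 200 mm long; lying on the cloth
- wrench: Bystander, leave alone: steel open-ended wrench, 180 mm long, 8 mm thick; lying on the cloth
- sealant_jar: Bystander, leave alone: closed jar with a yellow label and black lid, 72 mm across, 85 mm tall, standing (not the cement pot)
- spray_can: Bystander, leave alone: standing blue-labelled can, 66 mm across, 160 mm tall
- dust_brush: Bystander, leave alone: red-handled dust brush, 220 mm long, lying on the cloth (not the cement brush)
Not all that is in view belongs to the job. Leave any green look-alike of the brush alone.

How it is judged:
On the way, in this order (a step that is already met when the one before it is completed fails the run):
1. the brush tip is dipped into the cement pot (z of brush_tip in the frame of cement_pot between 0 and 0.03 m and horizontal distance between brush_tip and cement_pot below 0.036 m), for 0.2 s.
2. the brush tip dabs the patch in the middle of the rear ledge (distance between brush_tip and seat below 0.02 m and contact force between brush and grate above 0.2 N), for 0.1 s.
3. the rear log lies centred on the rear ledge, let go (x of rear_log in the frame of grate between 0.031 and 0.059 m and y of rear_log in the frame of grate between -0.02 and 0.02 m and z of rear_log in the frame of grate between 0.078 and 0.089 m and angle between the x axis of rear_log and the y axis of grate, either way round below 0.15 rad and contact force between rear_log and the fingers below 0.1 N and linear speed of rear_log below 0.02 m/s), for 0.3 s.
At the end, for the whole second after the job is handed in: Rear log centred on the ledge (14 mm across, 20 mm along, 0.15 rad). Each top log on front rail and rear log, within 25 mm of a gap's middle, 0.3 rad of straight, centre -45 to 8 mm in grate x, 100 to 118 mm high. Brush in both forks (22 mm along, 12 across). Pot upright, all still (x of rear_log in the frame of grate between 0.031 and 0.059 m and y of rear_log in the frame of grate between -0.02 and 0.02 m and z of rear_log in the frame of grate between 0.078 and 0.089 m and angle between the x axis of rear_log and the y axis of grate, either way round below 0.15 rad and x of top_log1 in the frame of grate between -0.045 and 0.008 m and z of top_log1 in the frame of grate between 0.1 and 0.118 m and angle between the x axis of each of top_log1, top_log2, top_log3 and the x axis of grate, either way round below 0.46 rad and contact force between each of top_log1, top_log2, top_log3 and rear_log above 0.1 N and contact force between each of top_log1, top_log2, top_log3 and grate above 0.1 N and linear speed of each of top_log1, top_log2, top_log3, brush below 0.02 m/s and (y of top_log1 in the frame of grate between -0.101 and -0.051 m or y of top_log1 in the frame of grate between -0.025 and 0.025 m or y of top_log1 in the frame of grate between 0.051 and 0.101 m) and x of top_log2 in the frame of grate between -0.045 and 0.008 m and z of top_log2 in the frame of grate between 0.1 and 0.118 m and (y of top_log2 in the frame of grate between -0.101 and -0.051 m or y of top_log2 in the frame of grate between -0.025 and 0.025 m or y of top_log2 in the frame of grate between 0.051 and 0.101 m) and x of top_log3 in the frame of grate between -0.045 and 0.008 m and z of top_log3 in the frame of grate between 0.1 and 0.118 m and (y of top_log3 in the frame of grate between -0.101 and -0.051 m or y of top_log3 in the frame of grate between -0.025 and 0.025 m or y of top_log3 in the frame of grate between 0.051 and 0.101 m) and x of brush in the frame of brush_rest between -0.022 and 0.022 m and y of brush in the frame of brush_rest between -0.012 and 0.012 m and z of brush in the frame of brush_rest between 0.096 and 0.108 m and angle between the x axis of brush and the x axis of brush_rest, either way round below 0.15 rad and angle between cement_pot's own z axis and vertical below 0.2 rad); the robot touches nothing.
It fails at once if the cement pot is tipped over (angle between cement_pot's own z axis and vertical above 0.6 rad).
It fails at once if one of the bystanding tools or cans is pushed away (distance of any of screwdriver, wrench, sealant_jar, spray_can, dust_brush from where it was at the start of the episode above 0.04 m).
Of top_log1, top_log2, top_log3 only 2 to 3 are there at a start; the rules pass over those that are not, and their reading is None.
At some moment in a run one of top_log1, top_log2, top_log3, cement_pot may be knocked a few centimetres aside while the robot is not near it.
It also fails if it takes over 210 s, if anything falls off the work surface, if the arm or the gripper's body presses on something with over 40 N, if the wrist force passes 120 N, or if a joint passes its speed limit or range.

## Robot

A 6-joint arm with a two-finger parallel gripper is mounted at the origin on the work surface. World frame = base frame: x ahead of the robot, y to its left, z up, the work surface at z = 0. Lengths are in m, angles in rad, forces in N, time in s.
With the tool pointing down it reaches from about 0.325 to 0.9 m from the base axis. Payload 6.1 kg.
Tool frame: the origin (TCP) lies at the very end of the fingers, on their centre line; the grasp point (between the pads) lies ctrl.pinch_z behind it (ctrl.pinch_z is the distance from the TCP to the grasp point, in m); z points along the fingers, y is the direction in which the jaws open and shut (so a half turn about z gives the same grasp; the last joint's range is limited). The gripper opens to 85 mm and grips with 20 to 120 N. Pads are 22 mm wide; open, the fingers measure 114 mm over their backs; the gripper's body (76 mm by 85 mm) begins 54 mm behind the grasp point. The pads swing forward as they close: fully open they stand 13 mm farther back than shut.
Start: joints at [-1.275, 0.22, 1.526, -0, 1.395, -0.126], TCP at [0.256, -0.57, 0.231] pointing down, gripper open.
Joint ranges: [-2.98, 2.98], [-0.91, 2.08], [0.09, 2.57], [-1.24, 4.39], [0.2, 2.65], [-2.68, 2.68]. Speed limits (rad/s): [2.57, 2.57, 3.01, 3.14, 3.14, 3.14].

## Interface

Orientations are given as a rotation vector (axis times angle).
In Python, from rig import ctrl gives the robot as it stands. The module is installed in compiled form; this text tells all that it offers.
- The arm moves only by the shell command python3 -m jog 'ROWS' [OPENING] [FORCE]. ROWS is JSON, a list of rows, each an object of numbers: "dx", "dy", "dz": the shift along the tool's x, y, z in m; "yaw": the turn about the tool's z in rad. A call has 1 to 20 rows; each row shifts and turns the pose as measured when the row begins, along the tool's axes as they then stand; what a row does not reach is not made up. A row lasts 1/8 s, in which the tool goes at most 62.5 mm and 10.7 degrees, less where a joint would pass 70% of its speed; a pose out of reach is approached as far as the arm can. A call with a gripper value outside its range is refused whole. OPENING is the finger opening in m, from 0 to 0.0854, set as the call begins (- or left out, the last holds). The fingers move at their own pace and stop on an object; FORCE is the grip in N (left out, the last holds). Time passes only in rows, so rows that do not move let the fingers close. It gives the time, the measured TCP pose, the force and the opening at its end, in the units of the state.
- ctrl.observe(): the state, without advancing time (a new reading comes with each control period).
- ctrl.camera(name): name is "scene" or "top" or "wrist"; returns the picture (480x640x3 uint8, red, green, blue); there is no depth.
- ctrl.calibration(name): a dict with "fovy" (degrees; the focal length in pixels is half the picture's height over the tangent of half this angle, whatever the lens; pixels are square), "cx", "cy" (the principal point, pixels), "R" (3x3) and "t" (3): a world point X has camera coordinates R X + t. Camera axes: x right, y down, z forward; pixel columns grow to the right and rows downward; lengths in m; the calibration is good to about 2 mm. A picture is of the moment at which its call begins: read the wrist's pose just before it. calibration takes no time and is no camera call; for the wrist camera it gives the pose at the moment of the call.
- ctrl.hand_in(): hands the job in, once; it reports no verdict.
The state is a dict: "t": time; "joint_pos": joint angles; "qvel": joint speeds; "joint_efforts": joint torques, N m; "position": TCP position; "orientation": TCP orientation; "contact_force": force on the tool from outside, world axes, zero at the start; "ft_torque": the same for the moment, N m; "width": finger opening in m.
Only numpy, scipy, OpenCV 4.12 (cv2) and the standard library are available. Lean on these libraries where they do the work, as an engineer would, in place of code of your own. Each camera call takes 0.05 s, during which the arm holds its last target. There are 200 camera calls.

## Working session

There is one attempt and no reset: what is moved stays moved. The work goes in short steps, Python scripts to look and compute and a shell command to move; the robot and the scene stay as the last step left them, time stands still between calls to the robot, and variables do not carry over. Pictures are saved under pics/ and viewed, about 12 in all and at most 16, crops included, and the job is handed in when it is done.

```bash
mkdir -p pics
cat > h.py <<'E'
import numpy as np, cv2
from rig import ctrl
def K(c): 
    f=240/np.tan(np.radians(c['fovy'])/2); return f
def snap(n,fn=None):
    c=ctrl.calibration(n); im=ctrl.camera(n)
    if fn: cv2.imwrite('pics/'+fn,im[:,:,::-1])
    return im,c
def ray(c,u,v):
    R=np.array(c['R']);t=np.array(c['t']);f=K(c)
    d=R.T@np.array([(u-c['cx'])/f,(v-c['cy'])/f,1]); return -R.T@t,d
def onz(c,u,v,z):
    o,d=ray(c,u,v); return (o+d*(z-o[2])/d[2])
def proj(c,X):
    p=np.array(c['R'])@np.array(X)+np.array(c['t']); f=K(c)
    return np.array([c['cx']+f*p[0]/p[2],c['cy']+f*p[1]/p[2]])
E
python3 - <<'E'
from h import *
for n in('top','scene'):
    im,c=snap(n,n+'0.png'); o,_=ray(c,0,0); print(n,c['fovy'],o.round(3),ray(c,320,240)[1].round(2))
    print(np.array(c['R']).round(2).tolist())
o=ctrl.observe();print(ctrl.pinch_z,o['t'],o['position'],o['orientation'],o['width'])
E
```

```text
top 46.28958892894451 [ 0.288 -0.048  1.792] [ 0.11  0.02 -0.99]
[[0.03, -1.0, -0.01], [-0.99, -0.02, -0.12], [0.12, 0.01, -0.99]]
scene 50.96223463952924 [1.141 0.459 1.169] [-0.48 -0.36 -0.8 ]
[[-0.62, 0.79, 0.01], [0.63, 0.5, -0.59], [-0.47, -0.36, -0.8]]
0.0187 0.1 [ 0.25567965 -0.56969235  0.23029673] [-3.07025935e+00 -6.57250596e-01  2.85490144e-04] 0.08531014436237927
```

View pics/top0.png

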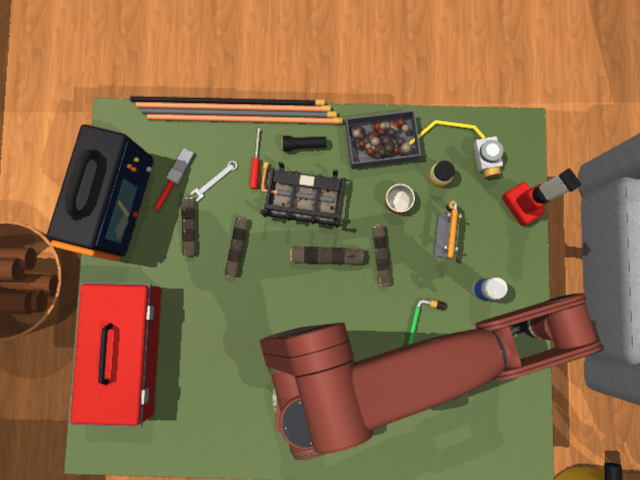

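View pics/scene0.png

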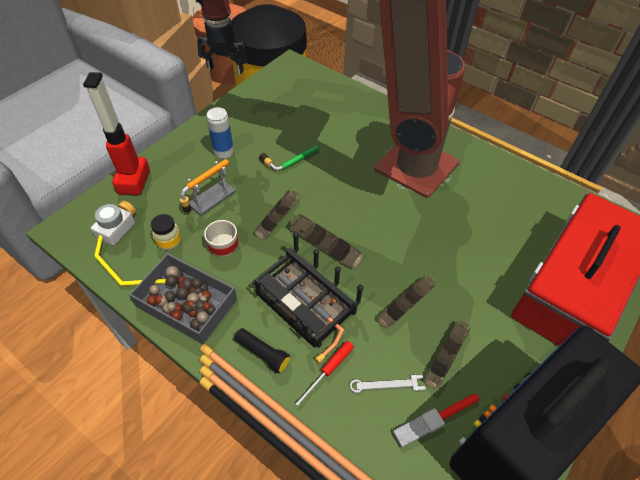

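The top view shows three dark logs: (190,226), (236,247) and (382,255). The rear log is at (328,256), the grate at (305,195) and the pale pot with red band at (400,199). The orange brush is in its stand at (447,232), head away from the robot. The look-alikes to leave alone are the green brush (425,315), the yellow-label jar (442,174) and the dust brush (175,180). I'll check the brush, pot and grate in an enlarged crop.

Run:
```python
import cv2,numpy as np
a=cv2.imread('pics/top0.png')[150:300,170:480]; a=cv2.resize(a,None,fx=2.5,fy=2.5,interpolation=cv2.INTER_CUBIC)
b=cv2.imread('pics/scene0.png')[150:350,150:370];b=cv2.resize(b,None,fx=3,fy=3,interpolation=cv2.INTER_CUBIC)
cv2.imwrite('pics/c1.png',a);cv2.imwrite('pics/c2.png',b)
```

```text
(no output)
```

View pics/c1.png

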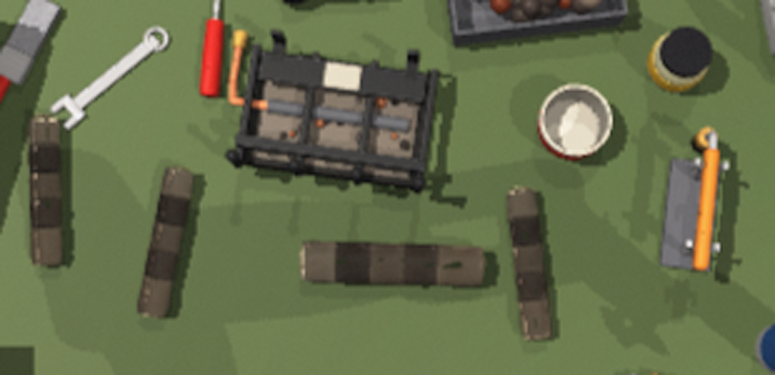

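View pics/c2.png

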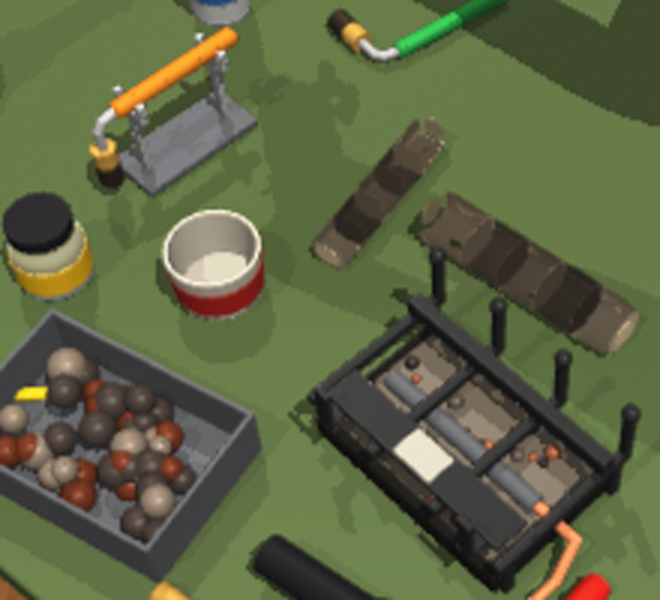

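```bash
cat >> h.py <<'E'
def logs(im,c,zz,seeds=None,amin=300):
    hsv=cv2.cvtColor(im,cv2.COLOR_RGB2HSV)
    g=((hsv[...,0]>32)&(hsv[...,0]<90)&(hsv[...,1]>60))
    m=(~g).astype(np.uint8)*255
    m=cv2.morphologyEx(m,cv2.MORPH_OPEN,np.ones((3,3),np.uint8))
    n,l,s,ce=cv2.connectedComponentsWithStats(m,connectivity=4)
    out=[]
    for x,y in seeds:
        k=l[y,x]; pts=cv2.findContours((l==k).astype(np.uint8),0,2)[0][0][:,0,:]
        P=np.array([onz(c,u,v,zz)[:2] for u,v in pts],np.float32)
        (cx,cy),(w,h),a=cv2.minAreaRect(P)
        if w<h: a+=90;w,h=h,w
        out.append((cx,cy,w,h,(a+90)%180-90)); print('log',s[k,4],np.round(out[-1],3))
    return out
E
python3 - <<'E'
from h import *
T=cv2.imread('pics/top0.png')[:,:,::-1].copy();S=cv2.imread('pics/scene0.png')[:,:,::-1].copy()
ct=ctrl.calibration('top');cs=ctrl.calibration('scene')
print('TOP');logs(T,ct,.025,[(190,226),(236,247),(382,255),(328,256)])
print('SCENE');logs(S,cs,.018,[(277,214),(325,241),(407,301),(446,353)])
for n,I,c,(x0,y0,x1,y1) in(('top',T,ct,(430,190,470,265)),('scene',S,cs,(170,150,240,215))):
    h=cv2.cvtColor(I,cv2.COLOR_RGB2HSV);m=(h[...,0]>8)&(h[...,0]<20)&(h[...,1]>190)&(h[...,2]>150)
    z=np.zeros_like(m);z[y0:y1,x0:x1]=1;v,u=np.nonzero(m&z)
    P=np.array([onz(c,a,b,.106)[:2] for a,b in zip(u,v)],np.float32)
    (cx,cy),(w,hh),a=cv2.minAreaRect(P);print('brush',n,len(u),round(cx,4),round(cy,4),w,hh,a)
# fingers in scene
F=[np.r_[150+a/3,150+b/3] for a,b in((437,256),(498,305),(563,355),(631,410))]
F=np.array([onz(cs,*p,.12)[:2] for p in F]);print(F.round(4).tolist())
d=F[0]-F[3];print('len',np.hypot(*d),'grate yaw',np.arctan2(-d[0]*-1,-d[1])if 0 else np.degrees(np.arctan2(d[1],d[0])))
U=np.array([onz(ct,170+a/2.5,150+b/2.5,.104)[:2] for a,b in((280,40),(413,55))]);d=U[0]-U[1];print('upr',U,np.hypot(*d),np.degrees(np.arctan2(d[1],d[0])))
print('patch top',onz(ct,170+342/2.5,150+76/2.5,.062),'scene',onz(cs,150+423/3,150+454/3,.062))
# pot rim
for n,c,p in(('top',ct,(170+575.5/2.5,150+121/2.5)),('scene',cs,(150+213/3,150+249/3))): print('pot',n,onz(c,*p,.062))
E
```

```text
TOP
log 736 [0.527 0.403 0.191 0.04  4.454]
log 723 [ 0.464  0.246  0.193  0.039 -9.048]
log 712 [ 0.448 -0.213  0.193  0.038  7.336]
log 1166 [ 4.4300e-01 -4.1000e-02  2.3100e-01  5.1000e-02  8.9886e+01]
SCENE
log 760 [ 0.445 -0.214  0.209  0.046  7.227]
log 7183 [ 0.572  0.014  0.403  0.284 13.969]
log 979 [ 0.46   0.247  0.206  0.041 -8.933]
log 1128 [0.523 0.405 0.206 0.038 4.509]
brush top 136 0.5113 -0.4193 0.016468465328216553 0.14555315673351288 84.05347442626953
brush scene 265 0.5101 -0.418 0.02164488285779953 0.14866992831230164 84.15636444091797
[[0.5348, -0.0662], [0.543, 0.0078], [0.5496, 0.0818], [0.5582, 0.157]]
len 0.2244269566040357 grate yaw -95.99266333282223
upr [[ 0.70768159  0.1024085 ]
 [ 0.69276515 -0.06169522]] 0.16478025907843388 84.80629038391517
patch top [0.67372112 0.02656164 0.062     ] scene [0.67010384 0.0282912  0.062     ]
pot top [ 0.62342384 -0.26713344  0.062     ]
pot scene [ 0.62373261 -0.26181989  0.062     ]
```

```bash
cat >> h.py <<'E'
from scipy.spatial.transform import Rotation as Ro
def plan(x,y,z,yaw=None):
    o=ctrl.observe();R=Ro.from_rotvec(o['orientation']).as_matrix();p=np.array(o['position'])
    a=np.degrees(np.arctan2(R[1,0],R[0,0])); yaw=a if yaw is None else yaw
    w=(a-yaw+90)%180-90
    X=Ro.from_euler('z',a-w,degrees=True).as_matrix()@np.diag([1,-1,-1])
    d=X.T@(np.array([x,y,z])-p)
    print('t%.1f'%o['t'],'p',p.round(4),'toolx %.1f'%a,'tilt %.2f'%np.degrees(np.arccos(-R[2,2])),'| yaw %.3f'%np.radians(w),'then d(mm)',(d*1000).round(1),'F',np.round(o['contact_force'],1),'w %.4f'%o['width'],'q6 %.2f'%o['joint_pos'][5])
E
python3 -c "
from h import *
plan(.524,-.42,.2,-6)"
```

```text
t0.1 p [ 0.2557 -0.5697  0.2303] toolx 24.2 tilt 0.10 | yaw 0.526 then d(mm) [ 251.2 -176.9   30.3] F [0.1 0.8 1.4] w 0.0853 q6 -0.13
```

```bash
python3 -m jog '[{"yaw":0.176},{"yaw":0.176},{"yaw":0.176},{},{"dx":0.05,"dy":-0.035},{"dx":0.05,"dy":-0.035},{"dx":0.05,"dy":-0.035},{"dx":0.05,"dy":-0.035},{"dx":0.05,"dy":-0.035,"dz":0.03},{},{}]' 0.0854 60; python3 -c "
from h import *
plan(.524,-.42,.2,-6)
snap('wrist','w1.png')"
```

```text
t0.1 p [ 0.2557 -0.5697  0.2303] toolx 24.2 tilt 0.10 | yaw 0.526 then d(mm) [ 251.2 -176.9   30.3] F [0.1 0.8 1.4] w 0.0853 q6 -0.13schema error: expected keys dx, dy, dz, yaw
```

View pics/w1.png

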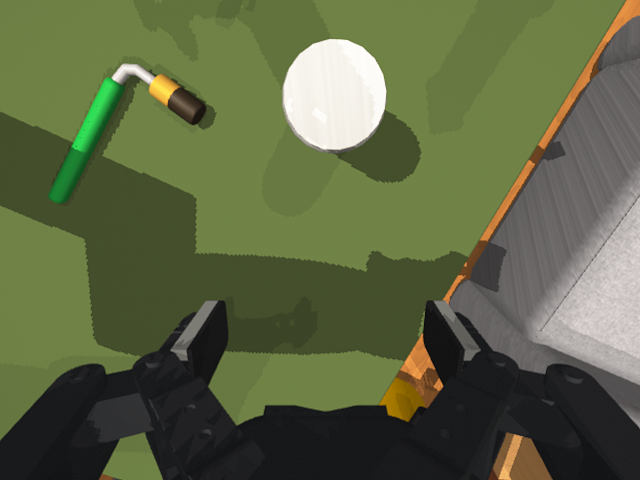

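The move was refused. The picture shows the unmoved arm with the green look-alike at (130,130) and the spray can's top at (335,95).

```bash
python3 -m jog '[{"yaw":0.176},{"yaw":0.176},{"yaw":0.176},{"dx":0},{"dx":0.05,"dy":-0.035},{"dx":0.05,"dy":-0.035},{"dx":0.05,"dy":-0.035},{"dx":0.05,"dy":-0.035},{"dx":0.05,"dy":-0.035,"dz":0.03},{"dx":0},{"dx":0}]' 0.0854 60; python3 -c "
from h import *
plan(.524,-.42,.2,-6)"
```

```text
t0.1 p [ 0.2557 -0.5698  0.2304] toolx 24.2 tilt 0.09 | yaw 0.526 then d(mm) [ 251.1 -177.    30.4] F [-0.1 -0.2  0.5] w 0.0853 q6 -0.13schema error: expected keys dx, dy, dz, yaw
```

```bash
python3 -m jog '[{"dx":0,"dy":0,"dz":0,"yaw":0.176},{"dx":0,"dy":0,"dz":0,"yaw":0.176},{"dx":0,"dy":0,"dz":0,"yaw":0.176},{"dx":0.05,"dy":-0.035,"dz":0,"yaw":0},{"dx":0.05,"dy":-0.035,"dz":0,"yaw":0},{"dx":0.05,"dy":-0.035,"dz":0,"yaw":0},{"dx":0.05,"dy":-0.035,"dz":0,"yaw":0},{"dx":0.05,"dy":-0.035,"dz":0,"yaw":0},{"dx":0,"dy":0,"dz":0,"yaw":0},{"dx":0,"dy":0,"dz":0,"yaw":0}]' 0.0854 60; python3 -c "
from h import *
plan(.524,-.42,.2,-6)
snap('wrist','w2.png')"
```

```text
t: 1.4
position: [0.531, -0.4224, 0.2256]
orientation: [-3.129, 0.2, 0.007]
contact_force: [-0.2, 1.0, -0.2]
width: 0.0851
t1.4 p [ 0.531  -0.4224  0.2256] toolx -7.3 tilt 0.45 | yaw -0.023 then d(mm) [-7.2 -1.7 25.6] F [-0.2  1.  -0.2] w 0.0851 q6 0.91
```

View pics/w2.png

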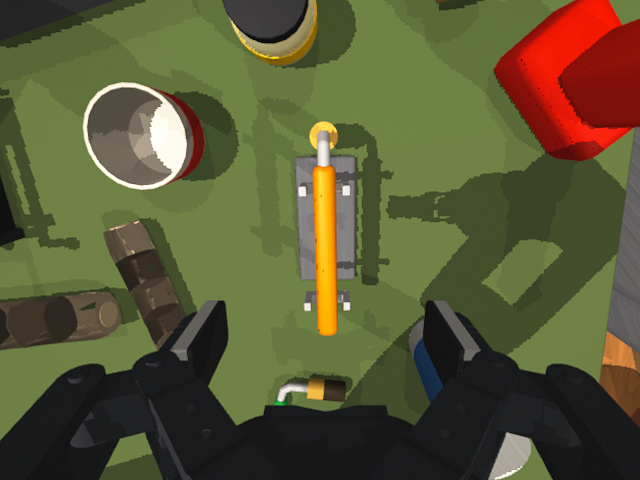

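The wrist view shows the orange brush in the grey stand, handle (323,165)–(328,335), yellow ferrule at (323,135). The pot rim is at (137,136), and the jar and spray can are clear of it. The handle is orange and in the stand, so this is the cement brush.

Run:
```python
from h import *
c=ctrl.calibration('wrist');I=cv2.imread('pics/w2.png')[:,:,::-1].copy()
h=cv2.cvtColor(I,cv2.COLOR_RGB2HSV);m=(h[...,0]>8)&(h[...,0]<20)&(h[...,1]>200)&(h[...,2]>150)
m[:155]=0;m[345:]=0;m[:,:300]=0;m[:,350:]=0
v,u=np.nonzero(m);P=np.array([onz(c,a,b,.108)[:2] for a,b in zip(u,v)],np.float32)
print(cv2.minAreaRect(P),cv2.fitLine(P,2,0,.01,.01).ravel())
pc=[(84,136),(137,84),(187,136),(110,97),(170,97)]
P=np.array([onz(c,*p,.062)[:2] for p in [(84,136),(110,93),(137,84),(166,94),(186,125),(184,160),(160,185),(135,188),(105,175)]])
A=np.c_[2*P,np.ones(len(P))];s=np.linalg.lstsq(A,(P**2).sum(1),rcond=None)[0];print('pot',s[:2],np.sqrt(s[2]+s[0]**2+s[1]**2))
```

```text
((0.510999321937561, -0.4207458198070526), (0.017261458560824394, 0.14666596055030823), 84.18067932128906) [ 0.9941558  -0.10795441  0.5158249  -0.42296237]
pot [ 0.62362238 -0.26921213] 0.04443605012852071
```

```bash
python3 -m jog '[{"dx":-0.007,"dy":-0.001,"dz":0.03,"yaw":-0.023},{"dx":0,"dy":0,"dz":0.04,"yaw":0},{"dx":0,"dy":0,"dz":0.04,"yaw":0},{"dx":0,"dy":0,"dz":0.02,"yaw":0},{"dx":0,"dy":0,"dz":0,"yaw":0}]'; python3 -c "
from h import *
plan(.524,-.4225,.085,-6)"
```

```text
t: 2.08
position: [0.5179, -0.426, 0.0946]
orientation: [-3.133, 0.179, 0.004]
contact_force: [0.8, -0.2, 0.6]
width: 0.0856
t2.1 p [ 0.5179 -0.426   0.0946] toolx -6.5 tilt 0.27 | yaw -0.010 then d(mm) [ 5.7 -4.1  9.6] F [ 0.8 -0.2  0.6] w 0.0856 q6 0.88
```

```bash
python3 -m jog '[{"dx":0.006,"dy":-0.004,"dz":0.01,"yaw":-0.01},{"dx":0,"dy":0,"dz":0,"yaw":0},{"dx":0,"dy":0,"dz":0,"yaw":0}]'; python3 -m jog '[{"dx":0,"dy":0,"dz":0,"yaw":0},{"dx":0,"dy":0,"dz":0,"yaw":0},{"dx":0,"dy":0,"dz":0,"yaw":0},{"dx":0,"dy":0,"dz":0,"yaw":0},{"dx":0,"dy":0,"dz":0,"yaw":0},{"dx":0,"dy":0,"dz":0,"yaw":0},{"dx":0,"dy":0,"dz":0,"yaw":0},{"dx":0,"dy":0,"dz":0,"yaw":0}]' 0.0 60;  python3 -c "
from h import *
plan(.524,-.4225,.085,-6)"
```

```text
t: 2.45
position: [0.5265, -0.4249, 0.0885]
orientation: [3.137, -0.164, 0.004]
contact_force: [-0.0, -0.2, 0.2]
width: 0.0851
t: 3.45
position: [0.5275, -0.4254, 0.0906]
orientation: [3.135, -0.163, 0.007]
contact_force: [0.6, 0.6, 1.1]
width: 0.0163
t3.5 p [ 0.5275 -0.4254  0.0906] toolx -5.9 tilt 0.30 | yaw 0.001 then d(mm) [-3.8 -2.5  5.6] F [0.6 0.6 1.1] w 0.0163 q6 0.88
```

```bash
python3 -m jog '[{"dx":0,"dy":0,"dz":0,"yaw":0},{"dx":0,"dy":0,"dz":0,"yaw":0},{"dx":0,"dy":-0.003,"dz":0.006,"yaw":0},{"dx":0,"dy":0,"dz":0.006,"yaw":0},{"dx":0,"dy":0,"dz":0,"yaw":0}]' 0.05 60; python3 -m jog '[{"dx":0,"dy":0,"dz":0,"yaw":0},{"dx":0,"dy":0,"dz":0,"yaw":0},{"dx":0,"dy":0,"dz":0,"yaw":0},{"dx":0,"dy":0,"dz":0,"yaw":0},{"dx":0,"dy":0,"dz":0,"yaw":0},{"dx":0,"dy":0,"dz":0,"yaw":0}]' 0.0 60;  python3 -c "
from h import *
plan(.524,-.4225,.085,-6)"
```

```text
t: 4.08
position: [0.5275, -0.4219, 0.077]
orientation: [3.136, -0.163, 0.006]
contact_force: [-0.1, 0.0, 0.2]
width: 0.0498
t: 4.82
position: [0.5275, -0.4221, 0.0771]
orientation: [3.135, -0.163, 0.006]
contact_force: [-0.8, -0.1, -0.6]
width: 0.0171
t4.8 p [ 0.5275 -0.4221  0.0771] toolx -6.0 tilt 0.24 | yaw 0.001 then d(mm) [-3.5  0.7 -7.9] F [-0.8 -0.1 -0.6] w 0.0171 q6 0.88
```

```bash
python3 -m jog '[{"dx":0,"dy":0,"dz":-0.03,"yaw":0},{"dx":0,"dy":0,"dz":-0.04,"yaw":0},{"dx":0,"dy":0,"dz":-0.04,"yaw":0},{"dx":0,"dy":-0.05,"dz":0,"yaw":0},{"dx":0,"dy":-0.05,"dz":0,"yaw":0},{"dx":0,"dy":-0.04,"dz":0,"yaw":0},{"dx":0,"dy":0,"dz":0,"yaw":0},{"dx":0,"dy":0,"dz":0,"yaw":0}]';  python3 -c "
from h import *
plan(.5455,-.2588,.075,-6)
snap('wrist','w3.png')"
```

```text
t: 5.82
position: [0.5412, -0.2791, 0.1897]
orientation: [3.137, -0.165, 0.005]
contact_force: [-0.2, -0.6, -0.9]
width: 0.0173
t5.8 p [ 0.5412 -0.2791  0.1897] toolx -6.0 tilt 0.18 | yaw -0.001 then d(mm) [  2.1 -20.6 114.7] F [-0.2 -0.6 -0.9] w 0.0173 q6 1.07
```

View pics/w3.png

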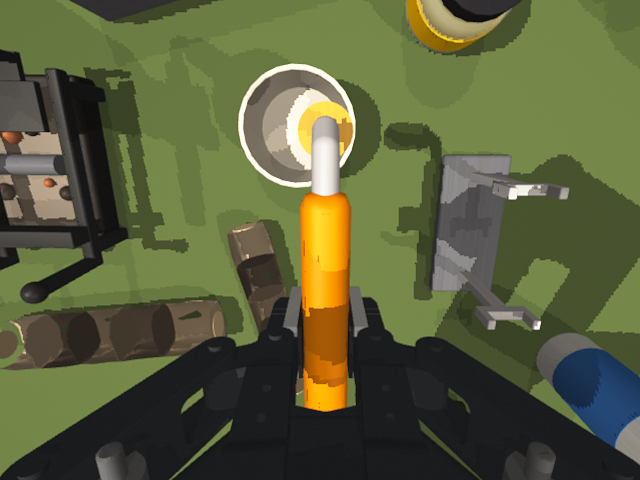

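The brush is held straight, neck at (325,120). The pot rim is centred at about (297,125), and the empty stand is at (490,240).

Run:
```python
from h import *
c=ctrl.calibration('wrist')
P=np.array([onz(c,*p,.062)[:2] for p in [(239,125),(250,90),(270,71),(297,64),(330,74),(352,105),(245,152),(270,178),(297,186)]])
A=np.c_[2*P,np.ones(len(P))];s=np.linalg.lstsq(A,(P**2).sum(1),rcond=None)[0];print('pot',s[:2],np.sqrt(s[2]+s[0]**2+s[1]**2))
print('neck',onz(c,325,125,.2))
plan(s[0]-.0785*.9945,s[1]+.0785*.1045,.075,-6)
```

```text
pot [ 0.62426178 -0.26844555] 0.044294331098059705
neck [ 0.62037065 -0.28896383  0.2       ]
t5.9 p [ 0.5412 -0.2792  0.1896] toolx -6.1 tilt 0.18 | yaw -0.001 then d(mm) [  3.  -19.4 114.6] F [-0.1  0.1 -1.8] w 0.0172 q6 1.07
```

```bash
python3 -m jog '[{"dx":0.003,"dy":-0.019,"dz":0,"yaw":0},{"dx":0,"dy":0,"dz":0,"yaw":0},{"dx":0,"dy":0,"dz":0.03,"yaw":0},{"dx":0,"dy":0,"dz":0.03,"yaw":0},{"dx":0,"dy":0,"dz":0.03,"yaw":0},{"dx":0,"dy":0,"dz":0.016,"yaw":0},{"dx":0,"dy":0,"dz":0,"yaw":0}]';  python3 -c "
from h import *
plan(.5462,-.2602,.073,-6)"
```

```text
t: 6.75
position: [0.5476, -0.263, 0.0815]
orientation: [3.135, -0.172, 0.008]
contact_force: [-0.9, -0.7, -0.6]
width: 0.0172
t6.8 p [ 0.5476 -0.263   0.0815] toolx -6.3 tilt 0.31 | yaw -0.005 then d(mm) [-1.7 -2.6  8.5] F [-0.9 -0.7 -0.6] w 0.0172 q6 1.10
```

```bash
python3 -m jog '[{"dx":-0.001,"dy":-0.002,"dz":0.008,"yaw":0},{"dx":0,"dy":0,"dz":0,"yaw":0},{"dx":0,"dy":0,"dz":0,"yaw":0},{"dx":0,"dy":0,"dz":0,"yaw":0},{"dx":0,"dy":0,"dz":0,"yaw":0},{"dx":0,"dy":0,"dz":0,"yaw":0}]';  python3 -c "
from h import *
plan(.5462,-.2602,.073,-6)
snap('scene','s3.png')
a=cv2.imread('pics/s3.png')[150:350,150:370];cv2.imwrite('pics/s3c.png',cv2.resize(a,None,fx=3,fy=3,interpolation=cv2.INTER_CUBIC))"
```

```text
t: 7.5
position: [0.5495, -0.2625, 0.0775]
orientation: [3.131, -0.172, 0.017]
contact_force: [0.1, -0.2, -1.2]
width: 0.0173
t7.5 p [ 0.5495 -0.2625  0.0775] toolx -6.3 tilt 0.71 | yaw -0.005 then d(mm) [-3.5 -2.   4.5] F [ 0.1 -0.2 -1.2] w 0.0173 q6 1.10
```

View pics/s3c.png

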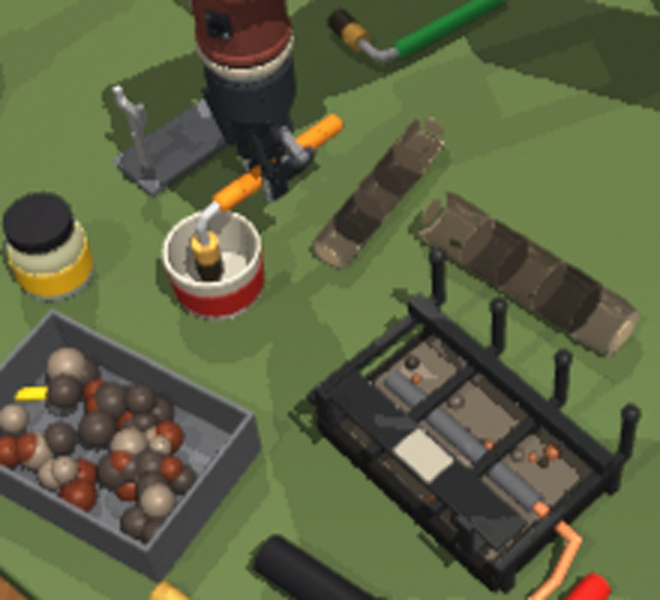

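The scene crop shows the brush head inside the pot at (207,265), with the pot upright. I'll go 5 mm deeper, then lift and cross to the ledge.

```bash
python3 -m jog '[{"dx":-0.003,"dy":-0.002,"dz":0.006,"yaw":0},{"dx":0,"dy":0,"dz":0.002,"yaw":0},{"dx":0,"dy":0,"dz":0,"yaw":0},{"dx":0,"dy":0,"dz":0,"yaw":0}]'; python3 -m jog '[{"dx":0,"dy":0,"dz":-0.04,"yaw":0},{"dx":0,"dy":0,"dz":-0.04,"yaw":0},{"dx":0,"dy":0,"dz":-0.04,"yaw":0},{"dx":0.003,"dy":-0.05,"dz":0,"yaw":0},{"dx":0.003,"dy":-0.05,"dz":0,"yaw":0},{"dx":0.003,"dy":-0.05,"dz":0,"yaw":0},{"dx":0.003,"dy":-0.05,"dz":0,"yaw":0},{"dx":0.003,"dy":-0.05,"dz":0,"yaw":0},{"dx":0.003,"dy":-0.03,"dz":0,"yaw":0},{"dx":0,"dy":0,"dz":0,"yaw":0}]';  python3 -c "
from h import *
plan(.672-.0785*.9945,.028+.0785*.1045,.117,-6)
snap('wrist','w4.png')"
```

```text
t: 8.05
position: [0.5463, -0.2598, 0.0684]
orientation: [3.132, -0.172, 0.016]
contact_force: [-0.1, 0.4, -1.8]
width: 0.0172
t: 9.3
position: [0.5965, 0.0243, 0.1935]
orientation: [3.131, -0.176, 0.024]
contact_force: [-0.6, -0.2, -1.5]
width: 0.0172
t9.3 p [0.5965 0.0243 0.1935] toolx -6.4 tilt 0.94 | yaw -0.008 then d(mm) [ -3.8 -11.6  76.5] F [-0.6 -0.2 -1.5] w 0.0172 q6 1.60
```

View pics/w4.png

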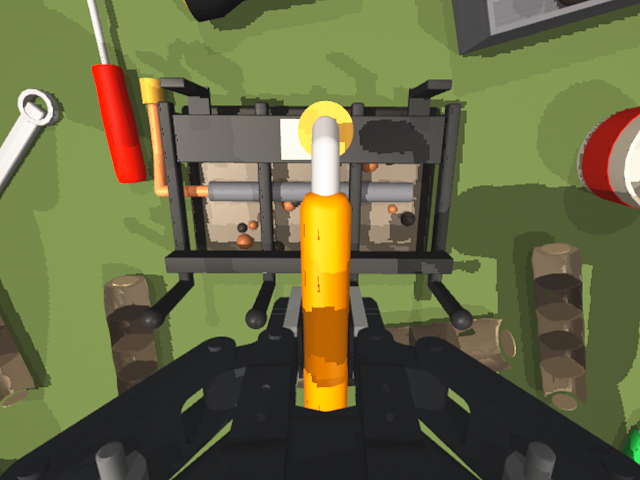

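The wrist view over the grate shows the ledge spanning columns 174–444 at rows 115–163. The patch's left part is at (290,139), half hidden by the brush, and the front rail is at row 262. The finger tops are at (150,320), (257,320) and (462,320).

Run:
```python
from h import *
c=ctrl.calibration('wrist')
L=[onz(c,*p,.062)[:2] for p in [(175,163),(444,162),(173,115),(443,115)]];L=np.array(L);print('ledge',L.round(4).tolist(),L.mean(0), np.hypot(*(L[0]-L[1])),np.degrees(np.arctan2(*(L[0]-L[1])[::-1])),np.degrees(np.arctan2(*(L[2]-L[3])[::-1])))
F=np.array([onz(c,*p,.12)[:2] for p in [(150,320),(257,320),(462,320)]]);print('fing',F.round(4).tolist(),np.degrees(np.arctan2(*(F[0]-F[2])[::-1])),np.hypot(*(F[0]-F[2])),'mid',(F[0]+F[2])/2)
print('patch left edge',onz(c,280,139,.062), 'rail',onz(c,165,262,.076),onz(c,452,262,.076))
```

```text
ledge [[0.6661, 0.1334], [0.6426, -0.08], [0.7015, 0.1264], [0.6782, -0.0797]] [0.67209675 0.02501897] 0.21468097263375693 83.70410078751856 83.53839836429255
fing [[0.5606, 0.1525], [0.5516, 0.0759], [0.5344, -0.0717]] 83.32870061283013 0.2256692994785773 mid [0.54748495 0.04041563]
patch left edge [0.6748126  0.04757401 0.062     ] rail [0.5893212 0.154408  0.076    ] [ 0.56210258 -0.08068468  0.076     ]
```

```bash
python3 -m jog '[{"dx":-0.003,"dy":-0.01,"dz":0,"yaw":0},{"dx":0,"dy":0,"dz":0.03,"yaw":0},{"dx":0,"dy":0,"dz":0.025,"yaw":0},{"dx":0,"dy":0,"dz":0,"yaw":0}]';  python3 -c "
from h import *
plan(.5945,.0345,.118,-6.4)"
```

```text
t: 9.85
position: [0.5952, 0.0305, 0.1381]
orientation: [3.13, -0.186, 0.026]
contact_force: [0.9, -0.6, -0.5]
width: 0.0172
t9.8 p [0.5952 0.0305 0.1381] toolx -6.8 tilt 1.01 | yaw -0.007 then d(mm) [-1.1 -3.9 20.1] F [ 0.9 -0.6 -0.5] w 0.0172 q6 1.61
```

```bash
python3 -m jog '[{"dx":-0.001,"dy":-0.004,"dz":0.01,"yaw":-0.007},{"dx":0,"dy":0,"dz":0.007,"yaw":0},{"dx":0,"dy":0,"dz":0.003,"yaw":0}]'; python3 -m jog '[{"dx":0,"dy":0,"dz":0.003,"yaw":0},{"dx":0,"dy":0,"dz":0.003,"yaw":0}]'; python3 -c "
from h import *
plan(.5945,.0345,.118,-6.4)"
```

```text
t: 10.22
position: [0.5965, 0.0338, 0.1197]
orientation: [3.13, -0.176, 0.032]
contact_force: [-0.2, 0.7, -0.9]
width: 0.0173
t: 10.48
position: [0.596, 0.034, 0.1168]
orientation: [3.13, -0.176, 0.029]
contact_force: [-17.7, 0.4, 24.4]
width: 0.0173
t10.5 p [0.596  0.034  0.1168] toolx -6.4 tilt 1.12 | yaw -0.001 then d(mm) [-1.5 -0.4 -1.2] F [-17.7   0.4  24.4] w 0.0173 q6 1.61
```

```bash
python3 -m jog '[{"dx":0,"dy":0,"dz":0,"yaw":0},{"dx":0,"dy":0,"dz":-0.03,"yaw":0},{"dx":0,"dy":0,"dz":-0.04,"yaw":0},{"dx":-0.003,"dy":0.05,"dz":-0.01,"yaw":0},{"dx":-0.003,"dy":0.05,"dz":0,"yaw":0},{"dx":-0.003,"dy":0.05,"dz":0,"yaw":0},{"dx":-0.003,"dy":0.05,"dz":0,"yaw":0},{"dx":-0.003,"dy":0.05,"dz":0,"yaw":0},{"dx":-0.003,"dy":0.05,"dz":0,"yaw":0},{"dx":0,"dy":0.05,"dz":0,"yaw":0},{"dx":0,"dy":0.05,"dz":0,"yaw":0},{"dx":0,"dy":0.03,"dz":0,"yaw":0},{"dx":0,"dy":0,"dz":0,"yaw":0}]';  python3 -c "
from h import *
plan(.5275,-.4221,.0771,-6)
snap('wrist','w5.png');snap('scene','s5.png')
a=cv2.imread('pics/s5.png')[130:250,150:310];a=cv2.resize(a,None,fx=2.5,fy=2.5,interpolation=cv2.INTER_CUBIC)
b=cv2.imread('pics/w5.png');b=cv2.resize(b,(400,300),interpolation=cv2.INTER_AREA);cv2.imwrite('pics/m5.png',np.hstack([a,b]))"
```

```text
t: 12.1
position: [0.5298, -0.4046, 0.2055]
orientation: [3.127, -0.171, 0.045]
contact_force: [0.7, 0.8, -1.7]
width: 0.0172
t12.1 p [ 0.5298 -0.4046  0.2055] toolx -6.2 tilt 1.73 | yaw -0.004 then d(mm) [ -0.5  17.7 128.4] F [ 0.7  0.8 -1.7] w 0.0172 q6 0.90
```

View pics/m5.png

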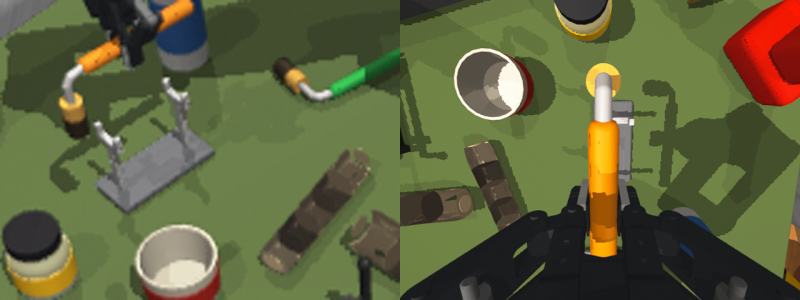

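```bash
python3 -m jog '[{"dx":0,"dy":0.018,"dz":0.03,"yaw":0},{"dx":0,"dy":0,"dz":0.04,"yaw":0},{"dx":0,"dy":0,"dz":0.01,"yaw":0},{"dx":0,"dy":0,"dz":0,"yaw":0}]';  python3 -c "
from h import *
plan(.5275,-.4221,.0771,-6);print(Ro.from_rotvec(ctrl.observe()['orientation']).as_matrix()[:,2])"
```

```text
t: 12.7
position: [0.534, -0.4166, 0.1265]
orientation: [3.128, -0.158, 0.049]
contact_force: [-0.8, -0.8, -0.6]
width: 0.017
t12.7 p [ 0.534  -0.4166  0.1265] toolx -5.8 tilt 1.87 | yaw 0.004 then d(mm) [-5.8  6.2 49.4] F [-0.8 -0.8 -0.6] w 0.0170 q6 0.88
[ 0.030686   -0.01105676 -0.99946792]
```

```bash
python3 -m jog '[{"dx":-0.007,"dy":0.007,"dz":0.01,"yaw":0},{"dx":0,"dy":0,"dz":0.005,"yaw":0}]';  python3 -c "
from h import *
plan(.5275,-.4221,.0771,-6)"
```

```text
t: 12.95
position: [0.528, -0.4239, 0.1141]
orientation: [3.124, -0.155, 0.054]
contact_force: [0.2, -0.2, -0.8]
width: 0.017
t12.9 p [ 0.528  -0.4239  0.1141] toolx -5.7 tilt 2.12 | yaw 0.006 then d(mm) [-0.7 -1.7 37. ] F [ 0.2 -0.2 -0.8] w 0.0170 q6 0.86
```

```bash
python3 -m jog '[{"dx":0,"dy":-0.002,"dz":0.012,"yaw":0},{"dx":0,"dy":0,"dz":0.012,"yaw":0},{"dx":0,"dy":0,"dz":0.008,"yaw":0}]';  python3 -c "
from h import *
plan(.5275,-.4221,.0771,-6)"
```

```text
t: 13.32
position: [0.5299, -0.423, 0.0816]
orientation: [3.123, -0.156, 0.057]
contact_force: [0.0, -0.6, -2.0]
width: 0.0169
t13.3 p [ 0.5299 -0.423   0.0816] toolx -5.7 tilt 2.26 | yaw 0.005 then d(mm) [-2.5 -0.7  4.5] F [ 0.  -0.6 -2. ] w 0.0169 q6 0.87
```

```bash
python3 -m jog '[{"dx":-0.002,"dy":-0.001,"dz":0.002,"yaw":0},{"dx":0,"dy":0,"dz":0.001,"yaw":0}]'; python3 -m jog '[{"dx":0,"dy":0,"dz":0,"yaw":0},{"dx":0,"dy":0,"dz":0,"yaw":0},{"dx":0,"dy":0,"dz":0,"yaw":0},{"dx":0,"dy":0,"dz":0,"yaw":0},{"dx":0,"dy":0,"dz":-0.04,"yaw":0},{"dx":0,"dy":0,"dz":-0.05,"yaw":0},{"dx":0,"dy":0,"dz":-0.05,"yaw":0}]' 0.06; python3 -c "
from h import *
plan(.5275,-.4221,.0771,-6)
snap('wrist','w6.png');snap('scene','s6.png')
a=cv2.imread('pics/s6.png')[130:250,150:310];a=cv2.resize(a,None,fx=2.5,fy=2.5,interpolation=cv2.INTER_CUBIC)
b=cv2.imread('pics/w6.png');b=cv2.resize(b,(400,300),interpolation=cv2.INTER_AREA);cv2.imwrite('pics/m6.png',np.hstack([a,b]))"
```

```text
t: 13.58
position: [0.5281, -0.4218, 0.0783]
orientation: [3.123, -0.156, 0.057]
contact_force: [-1.8, 1.7, 5.9]
width: 0.0173
t: 14.45
position: [0.5207, -0.4173, 0.2153]
orientation: [3.131, -0.157, 0.045]
contact_force: [1.1, -0.5, 0.2]
width: 0.0601
t14.4 p [ 0.5207 -0.4173  0.2153] toolx -5.7 tilt 1.68 | yaw 0.005 then d(mm) [  7.2   4.1 138.2] F [ 1.1 -0.5  0.2] w 0.0601 q6 0.87
```

View pics/m6.png

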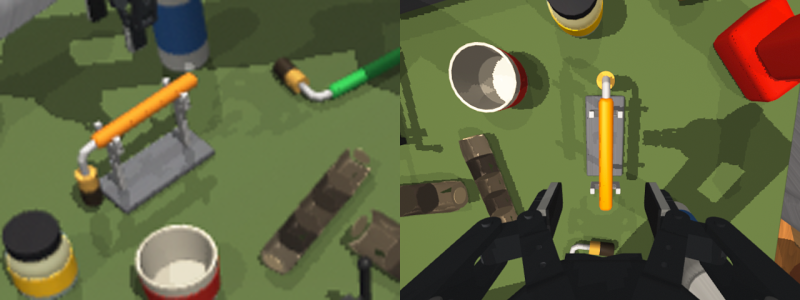

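The brush lies in both forks with its head hanging, in the scene crop (85–195, 75–150). The pot is upright. Next is the rear log. I'll turn the tool by -95.7° so joint 6 stays in range.

```bash
python3 -m jog '[{"dx":0,"dy":0,"dz":0,"yaw":-0.18},{"dx":0,"dy":0,"dz":0,"yaw":-0.18},{"dx":0,"dy":0,"dz":0,"yaw":-0.18},{"dx":0,"dy":0,"dz":0,"yaw":-0.18},{"dx":0,"dy":0,"dz":0,"yaw":-0.18},{"dx":0,"dy":0,"dz":0,"yaw":-0.18},{"dx":0,"dy":0,"dz":0,"yaw":-0.18},{"dx":0,"dy":0,"dz":0,"yaw":-0.18},{"dx":0,"dy":0,"dz":0,"yaw":-0.18}]' 0.085;  python3 -c "
from h import *
plan(.443,-.041,.16,90)"
```

```text
t: 15.68
position: [0.5238, -0.4203, 0.2214]
orientation: [2.19, 2.195, 0.022]
contact_force: [-0.7, 0.1, 0.2]
width: 0.0844
t15.7 p [ 0.5238 -0.4203  0.2214] toolx 90.1 tilt 2.46 | yaw 0.002 then d(mm) [379.3 -80.8  61.4] F [-0.7  0.1  0.2] w 0.0844 q6 -0.81
```

```bash
python3 -m jog '[{"dx":0.048,"dy":-0.01,"dz":0,"yaw":0},{"dx":0.048,"dy":-0.01,"dz":0,"yaw":0},{"dx":0.048,"dy":-0.01,"dz":0,"yaw":0},{"dx":0.048,"dy":-0.01,"dz":0,"yaw":0},{"dx":0.048,"dy":-0.01,"dz":0,"yaw":0},{"dx":0.048,"dy":-0.01,"dz":0,"yaw":0},{"dx":0.048,"dy":-0.01,"dz":0.03,"yaw":0},{"dx":0.043,"dy":-0.01,"dz":0.03,"yaw":0},{"dx":0,"dy":0,"dz":0,"yaw":0}]';  python3 -c "
from h import *
plan(.443,-.041,.16,90);print(Ro.from_rotvec(ctrl.observe()['orientation']).as_matrix()[:,2])
snap('wrist','w7.png');snap('top','t7.png')
T=cv2.imread('pics/top0.png')[:,:,::-1].copy()"
```

```text
t: 16.8
position: [0.4418, -0.0323, 0.1463]
orientation: [2.189, 2.194, 0.025]
contact_force: [-0.4, -1.2, 0.0]
width: 0.0851
t16.8 p [ 0.4418 -0.0323  0.1463] toolx 90.1 tilt 2.58 | yaw 0.002 then d(mm) [ -8.7   1.2 -13.7] F [-0.4 -1.2  0. ] w 0.0851 q6 -0.24
[ 0.0411709  -0.01826727 -0.99898512]
```

View pics/w7.png

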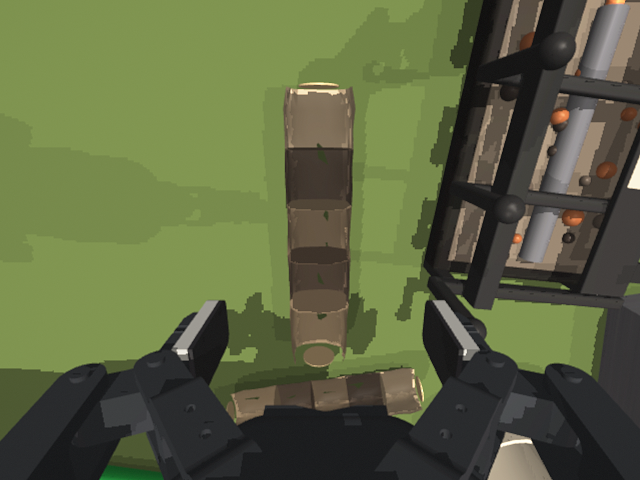

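The wrist view shows the rear log at columns 286–352, rows 85–365, parallel to the tool. A top log is at the bottom of the picture and the grate's fingers are at right.

```bash
python3 -c "
from h import *
I=cv2.imread('pics/w7.png')[:,:,::-1].copy();c=ctrl.calibration('wrist')
for z in(.022,.034): logs(I,c,z,[(318,230)])
for p in [(288,130),(352,130),(291,300),(347,300)]: print(onz(c,*p,.034).round(4))
plan(.4425,-.041,.008,90)"
```

```text
log 16446 [ 4.4500e-01 -4.5000e-02  2.3700e-01  5.4000e-02  8.9505e+01]
log 16446 [ 4.4500e-01 -4.1000e-02  2.2600e-01  5.1000e-02  8.9505e+01]
[0.4232 0.0404 0.034 ]
[0.4696 0.0404 0.034 ]
[ 0.4211 -0.0971  0.034 ]
[ 0.4689 -0.0983  0.034 ]
t16.9 p [ 0.4446 -0.035   0.1493] toolx 90.0 tilt 2.90 | yaw -0.000 then d(mm) [ -6.   -2.1 141.3] F [ 0.7 -0.8  0.4] w 0.0852 q6 -0.25
```

```bash
python3 -m jog '[{"dx":-0.006,"dy":-0.001,"dz":0.05,"yaw":0},{"dx":0,"dy":0,"dz":0.05,"yaw":0}]';  python3 -c "
from h import *
for i in range(2): ctrl.camera('top')
plan(.4425,-.041,.008,90)"
```

```text
t: 17.15
position: [0.4566, -0.0474, 0.0549]
orientation: [2.178, 2.175, 0.041]
contact_force: [0.8, 0.7, -0.2]
width: 0.085
t17.2 p [ 0.4517 -0.0461  0.0506] toolx 89.9 tilt 3.21 | yaw -0.002 then d(mm) [ 5.1 -9.2 42.6] F [-0.7 -0.5 -0.6] w 0.0850 q6 -0.26
```

```bash
sed -i "s/^    X=Ro.from_euler.*/    X=R@Ro.from_euler('z',w,degrees=True).as_matrix()/; s/'tilt %.2f'%np.degrees(np.arccos(-R\[2,2\]))/'zax',R[:2,2].round(3)/" h.py
cat >> h.py <<'E'
def wait(n):
    for i in range(n): ctrl.camera('top')
E
python3 -c "
from h import *
plan(.4435,-.041,.008,90)"; python3 -m jog '[{"dx":0.005,"dy":-0.01,"dz":0.015,"yaw":0},{"dx":0,"dy":-0.002,"dz":0.015,"yaw":0}]';  python3 -c "
from h import *
wait(2)
plan(.4435,-.041,.008,90)"
```

```text
t17.2 p [ 0.4517 -0.0461  0.0506] toolx 89.9 zax [ 0.051 -0.023] | yaw -0.002 then d(mm) [  6.1 -10.3  42. ] F [-0.7 -0.5 -0.6] w 0.0850 q6 -0.26
t: 17.5
position: [0.4442, -0.0437, 0.0224]
orientation: [2.184, 2.176, 0.036]
contact_force: [0.4, 0.3, 0.2]
width: 0.0848
t17.6 p [ 0.4437 -0.0435  0.0216] toolx 89.8 zax [ 0.056 -0.024] | yaw -0.004 then d(mm) [ 2.8 -1.  13.5] F [-0.1 -0.2  0.1] w 0.0850 q6 -0.26
```

```bash
python3 -m jog '[{"dx":0.003,"dy":-0.001,"dz":0.012,"yaw":0}]'; python3 -m jog '[{"dx":0,"dy":0,"dz":0,"yaw":0}]' 0 60; python3 -c "
from h import *
wait(14)
plan(.4435,-.041,.008,90)"
```

```text
t: 17.73
position: [0.4453, -0.0413, 0.0108]
orientation: [2.183, 2.175, 0.038]
contact_force: [0.2, 0.0, -0.1]
width: 0.0852
t: 17.85
position: [0.4447, -0.0409, 0.0101]
orientation: [2.183, 2.176, 0.037]
contact_force: [0.0, 0.1, -0.3]
width: 0.069
t18.6 p [ 0.4445 -0.0411  0.0113] toolx 89.8 zax [ 0.057 -0.025] | yaw -0.004 then d(mm) [ 0.2 -1.2  3.2] F [-6.6  0.4  8.4] w 0.0512 q6 -0.25
```

```bash
python3 -m jog '[{"dx":0,"dy":0,"dz":-0.04,"yaw":0},{"dx":0,"dy":0,"dz":-0.06,"yaw":0},{"dx":0,"dy":0,"dz":-0.06,"yaw":0}]'; python3 -c "
from h import *
wait(2)
plan(.6725,.0258,.18,83.5)"
```

```text
t: 18.92
position: [0.4283, -0.0352, 0.1671]
orientation: [2.196, 2.189, 0.02]
contact_force: [1.1, 0.1, -5.9]
width: 0.0513
t19.0 p [ 0.4338 -0.0365  0.1737] toolx 89.8 zax [ 0.053 -0.024] | yaw 0.110 then d(mm) [ 88.8 230.2   4.9] F [ 2.4 -0.6 -6.1] w 0.0502 q6 -0.25
```

```bash
python3 -m jog '[{"dx":0,"dy":0,"dz":-0.01,"yaw":0.11},{"dx":0.015,"dy":0.04,"dz":0,"yaw":0},{"dx":0.015,"dy":0.04,"dz":0,"yaw":0},{"dx":0.015,"dy":0.04,"dz":0,"yaw":0},{"dx":0.015,"dy":0.04,"dz":0,"yaw":0},{"dx":0.015,"dy":0.04,"dz":0,"yaw":0},{"dx":0.012,"dy":0.025,"dz":0,"yaw":0}]'; python3 -c "
from h import *
wait(3)
plan(.6725,.0258,.08,83.5)
snap('wrist','w8.png')"
```

```text
t: 19.9
position: [0.6637, 0.0269, 0.1787]
orientation: [2.32, 2.062, 0.014]
contact_force: [-0.3, -0.9, -5.3]
width: 0.0511
t20.1 p [0.6626 0.0269 0.1784] toolx 83.3 zax [ 0.031 -0.022] | yaw -0.004 then d(mm) [ 1.8  6.8 98.6] F [-1.1 -0.7 -6.3] w 0.0505 q6 0.05
```

View pics/w8.png

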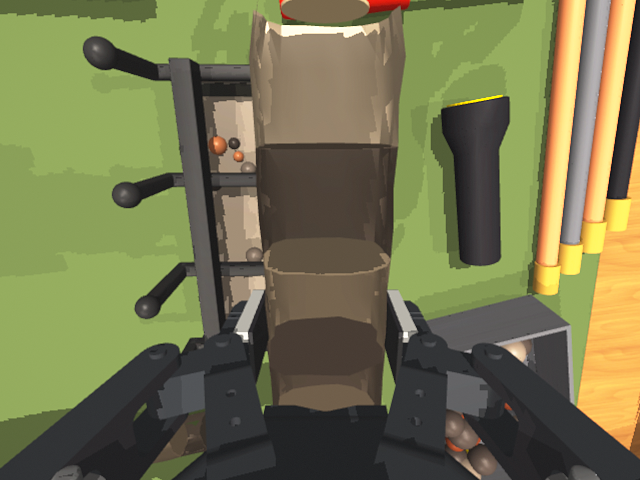

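The log is held level between the pads, columns 255–400. The grate's fingers are at left, and the flashlight and tray are clear. Descending.

```bash
python3 -m jog '[{"dx":0.002,"dy":0.007,"dz":0.03,"yaw":0},{"dx":0,"dy":0,"dz":0.03,"yaw":0}]'; python3 -c "
from h import *
wait(3)
plan(.6725,.0258,.08,83.5)"
```

```text
t: 20.35
position: [0.6709, 0.0257, 0.1196]
orientation: [2.318, 2.061, 0.015]
contact_force: [-0.2, -0.9, -7.2]
width: 0.051
t20.5 p [0.669  0.0259 0.1182] toolx 83.3 zax [ 0.028 -0.022] | yaw -0.004 then d(mm) [ 1.1  2.3 38.3] F [-0.1 -0.4 -5.7] w 0.0509 q6 0.06
```

```bash
python3 -m jog '[{"dx":0.001,"dy":0.003,"dz":0.018,"yaw":0},{"dx":0,"dy":0.001,"dz":0.018,"yaw":0},{"dx":0,"dy":0,"dz":0.004,"yaw":0}]'; python3 -c "
from h import *
wait(3)
plan(.6725,.0258,.0733,83.5)"
```

```text
t: 20.88
position: [0.6761, 0.025, 0.0796]
orientation: [2.319, 2.061, 0.015]
contact_force: [0.0, -1.0, -6.5]
width: 0.0511
t21.0 p [0.6769 0.0251 0.0812] toolx 83.2 zax [ 0.035 -0.023] | yaw -0.005 then d(mm) [ 0.4 -4.8  7.7] F [-0.9 -0.6 -6.3] w 0.0506 q6 0.06
```

```bash
python3 -m jog '[{"dx":0.001,"dy":-0.005,"dz":0.003,"yaw":0},{"dx":0,"dy":0,"dz":0.004,"yaw":0}]'; python3 -c "
from h import *
wait(3)
plan(.6725,.0258,.0733,83.5)"
```

```text
t: 21.28
position: [0.6732, 0.0266, 0.0754]
orientation: [2.316, 2.058, 0.02]
contact_force: [-0.3, -0.7, -6.2]
width: 0.051
t21.4 p [0.6733 0.0264 0.0752] toolx 83.2 zax [ 0.038 -0.023] | yaw -0.005 then d(mm) [-0.6 -0.8  1.9] F [ 0.1 -0.2 -6.9] w 0.0501 q6 0.06
```

```bash
python3 -m jog '[{"dx":0,"dy":0,"dz":0.003,"yaw":0}]'; python3 -c "
from h import *
wait(2)
plan(.6725,.0258,.0733,83.5)"
```

```text
t: 21.55
position: [0.674, 0.0263, 0.0734]
orientation: [2.316, 2.058, 0.021]
contact_force: [-9.3, 0.8, 15.7]
width: 0.0508
t21.6 p [0.674  0.0263 0.0735] toolx 83.2 zax [ 0.039 -0.023] | yaw -0.005 then d(mm) [-0.7 -1.4  0.2] F [-3.   0.5  1.4] w 0.0509 q6 0.06
```

```bash
python3 -m jog '[{"dx":0,"dy":0,"dz":0,"yaw":0},{"dx":0,"dy":0,"dz":0,"yaw":0}]' 0.075; python3 -c "
from h import *
wait(8)
plan(.6725,.0258,.0733,83.5)"; python3 -m jog '[{"dx":0,"dy":0,"dz":-0.04,"yaw":0},{"dx":0,"dy":0,"dz":-0.06,"yaw":0},{"dx":0,"dy":0,"dz":-0.06,"yaw":0}]';  python3 -c "
from h import *
wait(2)
plan(.5,.0258,.2,83.5)
I,c=snap('wrist','w9.png');np.save('c9.npy',c,allow_pickle=True);snap('scene','s9.png')
b=cv2.imread('pics/s9.png')[150:350,150:410];cv2.imwrite('pics/c9.png',cv2.resize(b,None,fx=3,fy=3,interpolation=cv2.INTER_CUBIC))"
```

```text
t: 21.9
position: [0.6762, 0.0261, 0.0758]
orientation: [2.313, 2.055, 0.027]
contact_force: [-0.1, -0.3, 1.1]
width: 0.0751
t22.3 p [0.675  0.0262 0.0746] toolx 83.2 zax [ 0.041 -0.024] | yaw -0.005 then d(mm) [-0.7 -2.5  1.2] F [ 0.8 -0.5 -0.1] w 0.0751 q6 0.06
t: 22.68
position: [0.6639, 0.0301, 0.2295]
orientation: [2.323, 2.064, 0.007]
contact_force: [1.0, -0.1, -0.8]
width: 0.0751
t22.8 p [0.6689 0.03   0.2385] toolx 83.2 zax [ 0.042 -0.024] | yaw -0.005 then d(mm) [ -22.6 -168.9   31.4] F [0.2 0.1 0.1] w 0.0747 q6 0.06
```

View pics/c9.png

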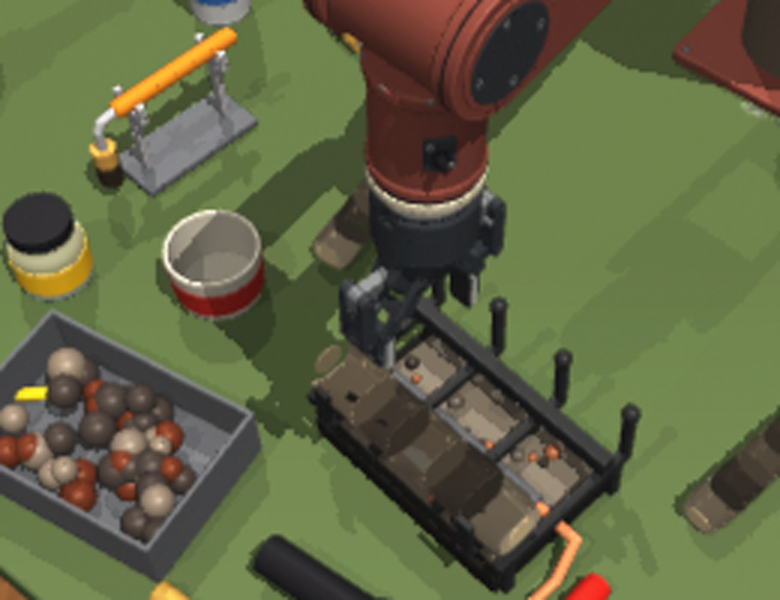

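The rear log lies on the ledge, from (337,357) to (528,527), parallel to it and in front of the back uprights. Next are the top logs, starting with the right one.

```bash
python3 -m jog '[{"dx":0,"dy":0,"dz":0,"yaw":0.186},{"dx":0,"dy":0,"dz":0,"yaw":0.186},{"dx":0,"dy":0,"dz":0,"yaw":0.186},{"dx":0,"dy":0,"dz":0,"yaw":0.186},{"dx":0,"dy":0,"dz":0,"yaw":0.186},{"dx":0,"dy":0,"dz":0,"yaw":0.186},{"dx":0,"dy":0,"dz":0,"yaw":0.186}]' 0.07 40; python3 -c "
from h import *
wait(2)
plan(.43,-.213,.2,7.3)"
```

```text
t: 23.75
position: [0.6577, 0.0303, 0.2128]
orientation: [3.113, 0.211, 0.007]
contact_force: [0.3, 0.6, 0.4]
width: 0.0702
t23.9 p [0.6575 0.0303 0.2126] toolx 8.1 zax [ 0.005 -0.021] | yaw 0.013 then d(mm) [-256.6  212.1   16.6] F [-0.5 -0.2 -0.1] w 0.0700 q6 1.37
```

```bash
python3 -m jog '[{"dx":-0.037,"dy":0.03,"dz":0,"yaw":0.013},{"dx":-0.037,"dy":0.03,"dz":0,"yaw":0},{"dx":-0.037,"dy":0.03,"dz":0,"yaw":0},{"dx":-0.037,"dy":0.03,"dz":0,"yaw":0},{"dx":-0.037,"dy":0.03,"dz":0,"yaw":0},{"dx":-0.037,"dy":0.03,"dz":0,"yaw":0},{"dx":-0.03,"dy":0.025,"dz":0,"yaw":0}]'; python3 -c "
from h import *
wait(2)
plan(.447,-.213,.006,7.3)
I,c=snap('wrist','w10.png');P=proj(c,[.5,-.207,.036]);print(P)
logs(I,c,.026,[tuple(P.astype(int))])
T,ct=snap('top','t10.png');logs(T,ct,.025,[(190,226),(236,247),(382,255)])"
```

```text
t: 24.72
position: [0.4283, -0.212, 0.2078]
orientation: [3.114, 0.26, -0.013]
contact_force: [0.8, -0.3, 0.3]
width: 0.0705
t24.8 p [ 0.4276 -0.2132  0.2078] toolx 9.3 zax [-0.008 -0.018] | yaw 0.035 then d(mm) [ 21.2  -1.2 201.7] F [1.  0.4 0.6] w 0.0700 q6 0.80
[326.3523254  136.69288423]
log 7324 [ 0.446 -0.216  0.195  0.038  7.672]
log 730 [0.527 0.403 0.191 0.04  4.454]
log 722 [ 0.464  0.246  0.193  0.04  -8.871]
log 180932 [ 5.2900e-01 -8.0000e-03  2.1380e+00  1.5380e+00 -8.8761e+01]
```

```bash
python3 -m jog '[{"dx":0.02,"dy":0.001,"dz":0.05,"yaw":0.03},{"dx":0,"dy":0,"dz":0.05,"yaw":0},{"dx":0,"dy":0,"dz":0.045,"yaw":0}]'; python3 -c "
from h import *
wait(3)
plan(.446,-.2155,.006,7.6)"
```

```text
t: 25.3
position: [0.4558, -0.2114, 0.0638]
orientation: [3.111, 0.22, 0.005]
contact_force: [1.0, 1.0, 0.7]
width: 0.0699
t25.4 p [ 0.4533 -0.2101  0.0629] toolx 8.0 zax [-0.001 -0.019] | yaw 0.008 then d(mm) [-7.7  3.3 57. ] F [-0.2  0.6 -0.2] w 0.0702 q6 0.86
```

```bash
python3 -m jog '[{"dx":-0.008,"dy":0.003,"dz":0.02,"yaw":0.008},{"dx":0,"dy":0,"dz":0.02,"yaw":0},{"dx":0,"dy":0,"dz":0.006,"yaw":0}]'; python3 -c "
from h import *
wait(2)
plan(.446,-.2155,.006,7.6)"
```

```text
t: 25.82
position: [0.4521, -0.217, 0.0235]
orientation: [3.109, 0.214, 0.01]
contact_force: [0.3, 0.4, -0.1]
width: 0.0698
t25.9 p [ 0.4521 -0.2171  0.0237] toolx 7.9 zax [ 0.008 -0.025] | yaw 0.005 then d(mm) [-6.  -2.9 17.6] F [-0.5 -0.3  1. ] w 0.0703 q6 0.85
```

```bash
python3 -m jog '[{"dx":-0.006,"dy":-0.002,"dz":0.008,"yaw":0},{"dx":0,"dy":0,"dz":0.008,"yaw":0}]'; python3 -c "
from h import *
wait(2)
plan(.446,-.2155,.006,7.6)"; python3 -m jog '[{"dx":0,"dy":0,"dz":0,"yaw":0}]' 0 40;python3 -c "
from h import *
wait(14)
plan(.446,-.2155,.006,7.6)"
```

```text
t: 26.18
position: [0.4478, -0.2173, 0.0096]
orientation: [3.106, 0.215, 0.016]
contact_force: [0.3, 0.3, -0.3]
width: 0.0702
t26.3 p [ 0.4474 -0.217   0.0089] toolx 7.9 zax [ 0.011 -0.027] | yaw 0.006 then d(mm) [-1.2 -1.8  2.8] F [-0.2 -0.7  0.4] w 0.0699 q6 0.85
t: 26.4
position: [0.4474, -0.2172, 0.0089]
orientation: [3.107, 0.214, 0.014]
contact_force: [0.3, -0.1, -0.6]
width: 0.0532
t27.1 p [ 0.4475 -0.2169  0.0092] toolx 7.9 zax [ 0.011 -0.026] | yaw 0.005 then d(mm) [-1.4 -1.7  3.2] F [-1.4  2.8  6.3] w 0.0371 q6 0.85
```

```bash
python3 -m jog '[{"dx":0,"dy":0,"dz":-0.05,"yaw":0},{"dx":0,"dy":0,"dz":-0.06,"yaw":0},{"dx":0,"dy":0,"dz":-0.06,"yaw":0},{"dx":0,"dy":0,"dz":0,"yaw":0.125},{"dx":0,"dy":0,"dz":0,"yaw":0.125}]'; python3 -c "
from h import *
wait(2)
plan(.5993,-.0423,.16,-6.5)"
```

```text
t: 27.72
position: [0.4431, -0.2119, 0.1803]
orientation: [3.111, -0.185, 0.011]
contact_force: [-0.0, -0.2, -3.1]
width: 0.0369
t27.8 p [ 0.4434 -0.2121  0.1803] toolx -6.6 zax [ 0.006 -0.025] | yaw -0.002 then d(mm) [ 135.5 -186.8   16.9] F [ 0.5 -0.4 -3.6] w 0.0373 q6 1.10
```

```bash
python3 -m jog '[{"dx":0.034,"dy":-0.047,"dz":0,"yaw":0},{"dx":0.034,"dy":-0.047,"dz":0,"yaw":0},{"dx":0.034,"dy":-0.047,"dz":0,"yaw":0},{"dx":0.034,"dy":-0.045,"dz":0,"yaw":0}]'; python3 -c "
from h import *
wait(3)
plan(.5993,-.0423,.125,-6.5)"
```

```text
t: 28.32
position: [0.6004, -0.0427, 0.1729]
orientation: [3.11, -0.174, 0.004]
contact_force: [0.9, -2.0, -1.9]
width: 0.0373
t28.5 p [ 0.6003 -0.0417  0.1721] toolx -6.2 zax [ 0.    -0.026] | yaw 0.005 then d(mm) [-1.  -0.5 47.1] F [-1.7 -0.4 -3.9] w 0.0372 q6 1.50
```

```bash
python3 -m jog '[{"dx":-0.001,"dy":0,"dz":0.025,"yaw":0},{"dx":0,"dy":0,"dz":0.022,"yaw":0}]' 0 25; python3 -c "
from h import *
wait(3)
plan(.5993,-.0423,.099,-6.5)"
```

```text
t: 28.72
position: [0.5994, -0.0439, 0.1244]
orientation: [3.11, -0.161, 0.004]
contact_force: [0.3, 0.0, -3.1]
width: 0.0372
t28.9 p [ 0.5986 -0.0439  0.1241] toolx -6.0 zax [-0.001 -0.027] | yaw 0.008 then d(mm) [ 0.5 -2.3 25.1] F [-0.6  0.2 -1.7] w 0.0371 q6 1.50
```

```bash
python3 -m jog '[{"dx":0.001,"dy":-0.002,"dz":0.006,"yaw":0.008},{"dx":0,"dy":0,"dz":0.005,"yaw":0},{"dx":0,"dy":0,"dz":0.004,"yaw":0}]'; python3 -c "
from h import *
wait(2)
plan(.5993,-.0423,.099,-6.5)"
```

```text
t: 29.25
position: [0.6009, -0.0435, 0.1126]
orientation: [3.109, -0.176, 0.005]
contact_force: [-10.6, 1.6, 11.2]
width: 0.0373
t29.4 p [ 0.601  -0.0436  0.1126] toolx -6.5 zax [ 0.002 -0.028] | yaw 0.000 then d(mm) [-1.9 -1.5 13.6] F [-6.2  1.2  4.9] w 0.0369 q6 1.51
```

```bash
python3 -m jog '[{"dx":0,"dy":0,"dz":0.004,"yaw":0},{"dx":0,"dy":0,"dz":0.004,"yaw":0}]'; python3 -c "
from h import *
wait(2)
plan(.5993,-.0423,.099,-6.5)"
```

```text
t: 29.6
position: [0.6009, -0.0437, 0.1092]
orientation: [3.108, -0.175, 0.006]
contact_force: [-10.4, 1.3, 11.0]
width: 0.0369
t29.7 p [ 0.6007 -0.0437  0.1089] toolx -6.4 zax [ 0.002 -0.028] | yaw 0.001 then d(mm) [-1.6 -1.5  9.9] F [-9.8  2.6  9.5] w 0.0372 q6 1.51
```

```bash
python3 -m jog '[{"dx":-0.001,"dy":0,"dz":0.004,"yaw":0},{"dx":-0.001,"dy":0,"dz":0.004,"yaw":0},{"dx":0,"dy":0,"dz":0.004,"yaw":0}]' 0 20; python3 -c "
from h import *
wait(2)
plan(.5993,-.0423,.099,-6.5)"
```

```text
t: 30.08
position: [0.5997, -0.0436, 0.1044]
orientation: [3.108, -0.173, 0.01]
contact_force: [-11.1, 1.1, 9.4]
width: 0.0368
t30.2 p [ 0.5994 -0.0436  0.104 ] toolx -6.3 zax [ 0.004 -0.029] | yaw 0.003 then d(mm) [-0.3 -1.4  5. ] F [-8.8  1.9  8.5] w 0.0371 q6 1.51
```

```bash
python3 -m jog '[{"dx":-0.001,"dy":0,"dz":0.004,"yaw":0},{"dx":-0.001,"dy":0,"dz":0.004,"yaw":0}]'; python3 -c "
from h import *
wait(2)
plan(.5993,-.0423,.099,-6.5)"; python3 -m jog '[{"dx":0,"dy":0,"dz":0.003,"yaw":0}]' ; python3 -c "
from h import *
wait(2)
plan(.5993,-.0423,.099,-6.5)
snap('scene','s11.png')
b=cv2.imread('pics/s11.png')[220:350,240:370];cv2.imwrite('pics/c11.png',cv2.resize(b,None,fx=4.5,fy=4.5,interpolation=cv2.INTER_CUBIC))"
```

```text
t: 30.42
position: [0.5987, -0.0436, 0.101]
orientation: [3.107, -0.171, 0.014]
contact_force: [-6.9, 1.8, 8.1]
width: 0.0375
t30.5 p [ 0.5987 -0.0436  0.1009] toolx -6.3 zax [ 0.008 -0.03 ] | yaw 0.004 then d(mm) [ 0.5 -1.5  1.8] F [-6.3  2.   7.6] w 0.0369 q6 1.51
t: 30.65
position: [0.5987, -0.0437, 0.1002]
orientation: [3.107, -0.17, 0.015]
contact_force: [-9.5, 1.5, 8.3]
width: 0.0372
t30.8 p [ 0.5986 -0.0436  0.1001] toolx -6.3 zax [ 0.008 -0.03 ] | yaw 0.004 then d(mm) [ 0.5 -1.4  1. ] F [-9.   1.3  9.5] w 0.0371 q6 1.50
```

```bash
python3 -m jog '[{"dx":0,"dy":0,"dz":0.004,"yaw":0},{"dx":0,"dy":0,"dz":0.004,"yaw":0}]' ; python3 -c "
from h import *
wait(2)
plan(.5993,-.0423,.099,-6.5)"; python3 -m jog '[{"dx":0,"dy":0,"dz":0.004,"yaw":0}]' ; python3 -c "
from h import *
wait(2)
plan(.5993,-.0423,.099,-6.5)
snap('scene','s11.png')
b=cv2.imread('pics/s11.png')[220:350,240:370];cv2.imwrite('pics/c11.png',cv2.resize(b,None,fx=4.5,fy=4.5,interpolation=cv2.INTER_CUBIC))"
```

```text
t: 31.05
position: [0.5987, -0.0438, 0.0984]
orientation: [3.107, -0.169, 0.014]
contact_force: [-17.4, 3.3, 26.7]
width: 0.0374
t31.1 p [ 0.5987 -0.0438  0.0985] toolx -6.2 zax [ 0.008 -0.031] | yaw 0.005 then d(mm) [ 0.4 -1.5 -0.6] F [-15.2   3.1  19.3] w 0.0370 q6 1.50
t: 31.28
position: [0.5987, -0.0437, 0.0985]
orientation: [3.107, -0.168, 0.015]
contact_force: [-15.6, 3.2, 21.2]
width: 0.037
t31.4 p [ 0.5987 -0.0438  0.0985] toolx -6.2 zax [ 0.008 -0.031] | yaw 0.005 then d(mm) [ 0.5 -1.5 -0.6] F [-15.9   2.9  21.5] w 0.0372 q6 1.50
```

View pics/c11.png

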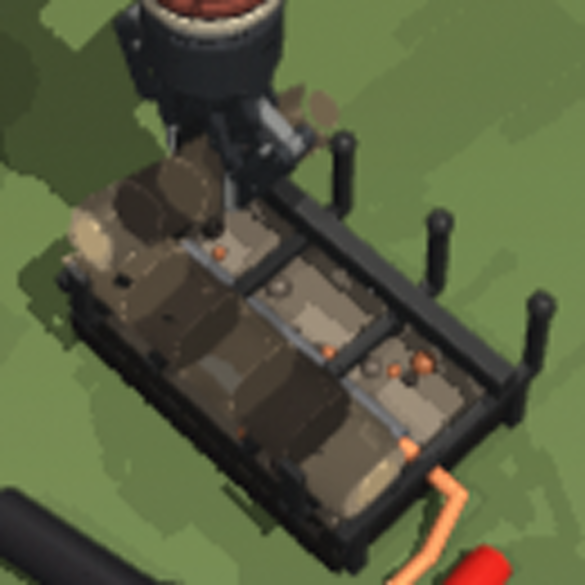

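The log is in the right gap, with its raised rear end on the rear log at (95,240) and its front end over the rail. The force rose at the predicted height, so I'm releasing it.

```bash
python3 -m jog '[{"dx":0,"dy":0,"dz":0,"yaw":0},{"dx":0,"dy":0,"dz":0,"yaw":0}]' 0.055; python3 -c "
from h import *
wait(6)
plan(.4667,.25,.2,-8.9)"; python3 -m jog '[{"dx":0,"dy":0,"dz":-0.03,"yaw":0},{"dx":0,"dy":0,"dz":-0.06,"yaw":0},{"dx":0,"dy":0,"dz":-0.04,"yaw":0}]' ; python3 -c "
from h import *
wait(2)
plan(.45,.248,.2,-8.9)
I,c=snap('wrist','w12.png')
T,ct=snap('top','t12.png');logs(T,ct,.025,[(190,226),(236,247)])"
```

```text
t: 31.68
position: [0.6007, -0.0442, 0.1015]
orientation: [3.106, -0.168, 0.023]
contact_force: [-0.5, -0.1, 0.1]
width: 0.0551
t32.0 p [ 0.5996 -0.044   0.1   ] toolx -6.2 zax [ 0.01  -0.031] | yaw 0.047 then d(mm) [-175.2 -266.8 -110.5] F [ 0.4 -0.6  0.1] w 0.0549 q6 1.50
t: 32.35
position: [0.595, -0.0394, 0.2269]
orientation: [3.108, -0.168, 0.0]
contact_force: [0.9, -0.2, 1.2]
width: 0.055
t32.5 p [ 0.5974 -0.0398  0.2303] toolx -6.2 zax [ 0.006 -0.031] | yaw 0.047 then d(mm) [-190.4 -262.2   20.6] F [-0.7  0.6 -0.1] w 0.0549 q6 1.50
log 727 [0.527 0.403 0.191 0.039 4.454]
log 720 [ 0.464  0.246  0.193  0.039 -9.048]
```

```bash
python3 -m jog '[{"dx":-0.026,"dy":-0.037,"dz":0,"yaw":0.047},{"dx":-0.026,"dy":-0.037,"dz":0,"yaw":0},{"dx":-0.026,"dy":-0.037,"dz":0,"yaw":0},{"dx":-0.026,"dy":-0.037,"dz":0,"yaw":0},{"dx":-0.026,"dy":-0.037,"dz":0,"yaw":0},{"dx":-0.026,"dy":-0.037,"dz":0.01,"yaw":0},{"dx":-0.026,"dy":-0.034,"dz":0.01,"yaw":0}]' 0.07 40; python3 -c "
from h import *
wait(2)
I,c=snap('wrist','w13.png');P=proj(c,[.51,.24,.036]);print(P)
logs(I,c,.026,[tuple(P.astype(int))])
plan(.463,.245,.07,-8.9)"
```

```text
t: 33.42
position: [0.4421, 0.2443, 0.1814]
orientation: [3.097, -0.254, -0.035]
contact_force: [-0.5, 0.8, 1.0]
width: 0.0699
[309.85300106 138.47583534]
log 8672 [ 0.467  0.246  0.184  0.037 -8.822]
t33.6 p [0.4415 0.2442 0.181 ] toolx -9.2 zax [-0.027 -0.032] | yaw -0.005 then d(mm) [ 23.6  -8.1 110.3] F [0.6 0.2 1.1] w 0.0700 q6 2.10
```

```bash
python3 -m jog '[{"dx":0.024,"dy":-0.008,"dz":0.05,"yaw":0},{"dx":0,"dy":0,"dz":0.05,"yaw":0},{"dx":0,"dy":0,"dz":0.02,"yaw":0}]'; python3 -c "
from h import *
wait(3)
plan(.4635,.246,.006,-8.9)"
```

```text
t: 33.95
position: [0.4664, 0.2425, 0.0575]
orientation: [3.097, -0.249, -0.032]
contact_force: [0.5, -0.4, 0.3]
width: 0.0697
t34.1 p [0.4673 0.2431 0.0598] toolx -9.2 zax [-0.022 -0.032] | yaw -0.006 then d(mm) [-3.3 -4.2 53.7] F [ 0.7  1.6 -0.7] w 0.0696 q6 2.09
```

```bash
python3 -m jog '[{"dx":-0.003,"dy":-0.004,"dz":0.02,"yaw":0},{"dx":0,"dy":0,"dz":0.018,"yaw":0}]'; python3 -c "
from h import *
wait(3)
plan(.4635,.246,.006,-8.9)"
```

```text
t: 34.35
position: [0.4683, 0.2466, 0.0248]
orientation: [3.101, -0.252, -0.019]
contact_force: [-0.1, -0.4, 0.6]
width: 0.07
t34.5 p [0.4673 0.2462 0.0242] toolx -9.3 zax [-0.017 -0.03 ] | yaw -0.007 then d(mm) [-3.5  0.2 18.2] F [-0.7  0.4 -0.7] w 0.0700 q6 2.10
```

```bash
python3 -m jog '[{"dx":-0.004,"dy":0,"dz":0.009,"yaw":0},{"dx":0,"dy":0,"dz":0.007,"yaw":0},{"dx":0,"dy":0,"dz":0,"yaw":0}]'; python3 -m jog '[{"dx":0,"dy":0,"dz":0,"yaw":0}]' 0 40;python3 -c "
from h import *
wait(14)
plan(.4635,.246,.006,-8.9)"
```

```text
t: 34.88
position: [0.4643, 0.2468, 0.0091]
orientation: [3.101, -0.252, -0.018]
contact_force: [-0.5, -0.7, 0.9]
width: 0.07
t: 35.0
position: [0.4645, 0.2469, 0.0092]
orientation: [3.101, -0.252, -0.018]
contact_force: [0.1, 1.0, 0.0]
width: 0.0534
t35.7 p [0.4648 0.2471 0.0096] toolx -9.3 zax [-0.013 -0.029] | yaw -0.007 then d(mm) [-1.1  1.2  3.7] F [-0.2  0.8  5. ] w 0.0371 q6 2.10
```

```bash
python3 -m jog '[{"dx":0,"dy":0,"dz":-0.05,"yaw":0},{"dx":0,"dy":0,"dz":-0.06,"yaw":0},{"dx":0,"dy":0,"dz":-0.06,"yaw":0},{"dx":0,"dy":0,"dz":0,"yaw":-0.05}]'; python3 -c "
from h import *
wait(2)
plan(.6079,.0332,.17,-6.5)"
```

```text
t: 36.2
position: [0.4637, 0.25, 0.1792]
orientation: [3.101, -0.173, -0.033]
contact_force: [0.3, 0.8, -4.0]
width: 0.0371
t36.3 p [0.4605 0.2487 0.1741] toolx -6.4 zax [-0.032 -0.037] | yaw 0.001 then d(mm) [170.9 197.3   7.5] F [-0.1  0.  -3.4] w 0.0376 q6 2.05
```

```bash
python3 -m jog '[{"dx":0.034,"dy":0.039,"dz":0,"yaw":0},{"dx":0.034,"dy":0.039,"dz":0,"yaw":0},{"dx":0.034,"dy":0.039,"dz":0,"yaw":0},{"dx":0.034,"dy":0.039,"dz":0,"yaw":0},{"dx":0.034,"dy":0.039,"dz":0,"yaw":0}]'; python3 -c "
from h import *
wait(3)
plan(.6079,.0332,.125,-6.5)"
```

```text
t: 36.92
position: [0.6028, 0.0324, 0.1649]
orientation: [3.095, -0.17, -0.075]
contact_force: [1.4, 0.8, -3.1]
width: 0.0375
t37.1 p [0.603  0.0314 0.1647] toolx -6.6 zax [-0.051 -0.039] | yaw -0.001 then d(mm) [ 6.5 -4.1 39.3] F [ 0.3  0.3 -2. ] w 0.0375 q6 1.64
```

```bash
python3 -m jog '[{"dx":0.006,"dy":-0.003,"dz":0.02,"yaw":0},{"dx":0,"dy":-0.001,"dz":0.016,"yaw":0}]' 0 25; python3 -c "
from h import *
wait(3)
plan(.6079,.0332,.099,-6.5)"
```

```text
t: 37.33
position: [0.6063, 0.0347, 0.1246]
orientation: [3.094, -0.176, -0.08]
contact_force: [-0.3, -0.6, -3.0]
width: 0.0374
t37.5 p [0.6057 0.0347 0.1252] toolx -6.6 zax [-0.055 -0.038] | yaw -0.001 then d(mm) [ 3.6  0.1 26. ] F [ 0.   0.2 -2.1] w 0.0371 q6 1.65
```

```bash
python3 -m jog '[{"dx":0.003,"dy":0,"dz":0.006,"yaw":0},{"dx":0,"dy":0,"dz":0.005,"yaw":0},{"dx":0,"dy":0,"dz":0.004,"yaw":0},{"dx":0,"dy":0,"dz":0.004,"yaw":0}]'; python3 -c "
from h import *
wait(2)
plan(.6079,.0332,.099,-6.5)"; python3 -m jog '[{"dx":0,"dy":0,"dz":0.004,"yaw":0},{"dx":0,"dy":0,"dz":0.004,"yaw":0}]' 0 20; python3 -c "
from h import *
wait(2)
plan(.6079,.0332,.099,-6.5)"
```

```text
t: 37.98
position: [0.6079, 0.0352, 0.1112]
orientation: [3.094, -0.172, -0.08]
contact_force: [-9.7, -0.1, 10.9]
width: 0.0373
t38.1 p [0.6077 0.0352 0.111 ] toolx -6.4 zax [-0.054 -0.038] | yaw 0.001 then d(mm) [ 1.   1.5 12. ] F [-9.1  1.3  8.3] w 0.0372 q6 1.65
t: 38.33
position: [0.6068, 0.0352, 0.1073]
orientation: [3.094, -0.171, -0.081]
contact_force: [-9.4, 0.4, 9.7]
width: 0.0369
t38.4 p [0.6067 0.0352 0.1071] toolx -6.4 zax [-0.055 -0.039] | yaw 0.002 then d(mm) [1.8 1.5 8.1] F [-8.5  0.1  7.9] w 0.0370 q6 1.65
```

Same behaviour as the first log. Continuing down until the force rises at the rail.

```bash
python3 -m jog '[{"dx":0,"dy":0.001,"dz":0.004,"yaw":0},{"dx":0,"dy":0,"dz":0.004,"yaw":0},{"dx":0,"dy":0,"dz":0.004,"yaw":0}]'; python3 -c "
from h import *
wait(2)
plan(.6079,.0332,.099,-6.5)"; python3 -m jog '[{"dx":0,"dy":0,"dz":0.004,"yaw":0},{"dx":0,"dy":0,"dz":0.004,"yaw":0}]'; python3 -c "
from h import *
wait(2)
plan(.6079,.0332,.099,-6.5)"
```

```text
t: 38.8
position: [0.6056, 0.0351, 0.1015]
orientation: [3.095, -0.17, -0.081]
contact_force: [-7.8, 0.3, 8.4]
width: 0.0372
t38.9 p [0.6055 0.0351 0.1013] toolx -6.3 zax [-0.054 -0.038] | yaw 0.003 then d(mm) [2.7 1.5 2.2] F [-7.8 -0.3  8.3] w 0.0371 q6 1.65
t: 39.15
position: [0.6051, 0.035, 0.0982]
orientation: [3.095, -0.17, -0.08]
contact_force: [-12.3, 1.4, 20.0]
width: 0.0369
t39.2 p [0.6051 0.0351 0.0983] toolx -6.3 zax [-0.054 -0.038] | yaw 0.003 then d(mm) [ 3.   1.6 -0.8] F [-10.4   1.1  14.2] w 0.0373 q6 1.65
```

```bash
python3 -m jog '[{"dx":0,"dy":0,"dz":0,"yaw":0},{"dx":0,"dy":0,"dz":0,"yaw":0}]' 0.055; python3 -c "
from h import *
wait(6)"; python3 -m jog '[{"dx":0,"dy":0,"dz":-0.03,"yaw":0},{"dx":0,"dy":0,"dz":-0.06,"yaw":0},{"dx":0,"dy":0,"dz":-0.05,"yaw":0},{"dx":0,"dy":0,"dz":0,"yaw":-0.093},{"dx":0,"dy":0,"dz":0,"yaw":-0.093}]' ; python3 -c "
from h import *
wait(2)
plan(.505,.402,.2,4.5)
I,c=snap('wrist','w14.png')
T,ct=snap('top','t14.png');logs(T,ct,.025,[(190,226)])"
```

```text
t: 39.5
position: [0.6068, 0.0351, 0.1006]
orientation: [3.095, -0.169, -0.073]
contact_force: [0.4, -0.2, 0.0]
width: 0.0548
t: 40.42
position: [0.6126, 0.0405, 0.2416]
orientation: [3.102, 0.126, -0.088]
contact_force: [0.4, -0.5, -0.3]
width: 0.055
t40.5 p [0.6128 0.0405 0.2417] toolx 4.5 zax [-0.055 -0.038] | yaw -0.000 then d(mm) [ -76.5 -370.2   33.6] F [ 0.8 -0.1 -0.1] w 0.0549 q6 1.46
log 730 [0.527 0.403 0.191 0.039 4.454]
```

```bash
python3 -m jog '[{"dx":-0.01,"dy":-0.052,"dz":0,"yaw":0},{"dx":-0.01,"dy":-0.052,"dz":0,"yaw":0},{"dx":-0.01,"dy":-0.052,"dz":0,"yaw":0},{"dx":-0.01,"dy":-0.052,"dz":0,"yaw":0},{"dx":-0.01,"dy":-0.052,"dz":0,"yaw":0},{"dx":-0.01,"dy":-0.052,"dz":0.015,"yaw":0},{"dx":-0.01,"dy":-0.052,"dz":0.015,"yaw":0}]' 0.07 40; python3 -c "
from h import *
wait(2)
I,c=snap('wrist','w15.png');P=proj(c,[.57,.406,.036]);print(P)
logs(I,c,.026,[tuple(P.astype(int))])
plan(.526,.404,.07,4.5)"
```

```text
t: 41.5
position: [0.5137, 0.4034, 0.1986]
orientation: [3.101, 0.084, -0.093]
contact_force: [0.7, -0.3, -0.2]
width: 0.0698
[320.70559504 142.69564977]
log 8087 [0.524 0.404 0.195 0.037 4.419]
t41.6 p [0.5122 0.4037 0.1971] toolx 3.3 zax [-0.062 -0.041] | yaw -0.021 then d(mm) [ 22.   -3.7 125.9] F [ 0.9 -0.7 -0.9] w 0.0702 q6 2.06
```

```bash
python3 -m jog '[{"dx":0.021,"dy":-0.004,"dz":0.05,"yaw":-0.02},{"dx":0,"dy":0,"dz":0.05,"yaw":0},{"dx":0,"dy":0,"dz":0.03,"yaw":0}]'; python3 -c "
from h import *
wait(3)
plan(.525,.404,.006,4.5)"
```

```text
t: 42.02
position: [0.5302, 0.4027, 0.0676]
orientation: [3.102, 0.116, -0.085]
contact_force: [0.3, -0.2, 0.5]
width: 0.0701
t42.2 p [0.5296 0.4027 0.0683] toolx 4.2 zax [-0.055 -0.039] | yaw -0.005 then d(mm) [-0.9 -3.8 62.3] F [ 0.3 -0.6  0.1] w 0.0702 q6 2.03
```

```bash
python3 -m jog '[{"dx":-0.001,"dy":-0.003,"dz":0.023,"yaw":0},{"dx":0,"dy":0,"dz":0.023,"yaw":0}]'; python3 -c "
from h import *
wait(3)
plan(.525,.404,.006,4.5)"
```

```text
t: 42.42
position: [0.5304, 0.4055, 0.0267]
orientation: [3.107, 0.114, -0.073]
contact_force: [0.6, -0.2, 0.4]
width: 0.0701
t42.6 p [0.5292 0.4048 0.0257] toolx 4.2 zax [-0.049 -0.035] | yaw -0.006 then d(mm) [-3.3 -0.1 19.9] F [-0.1  0.4  0.2] w 0.0699 q6 2.04
```

```bash
python3 -m jog '[{"dx":-0.003,"dy":0,"dz":0.009,"yaw":0},{"dx":0,"dy":0,"dz":0.008,"yaw":0},{"dx":0,"dy":0,"dz":0,"yaw":0}]'; python3 -m jog '[{"dx":0,"dy":0,"dz":0,"yaw":0}]' 0 40;python3 -c "
from h import *
wait(14)
plan(.525,.404,.006,4.5)"
```

```text
t: 42.95
position: [0.5267, 0.4051, 0.0106]
orientation: [3.107, 0.114, -0.072]
contact_force: [0.0, -0.2, -0.3]
width: 0.0701
t: 43.08
position: [0.527, 0.4053, 0.011]
orientation: [3.108, 0.114, -0.071]
contact_force: [0.3, 0.4, -0.7]
width: 0.0531
t43.8 p [0.5272 0.4055 0.0112] toolx 4.2 zax [-0.044 -0.032] | yaw -0.006 then d(mm) [-2.   1.2  5.3] F [0.3 1.  4.8] w 0.0370 q6 2.04
```

```bash
python3 -m jog '[{"dx":0,"dy":0,"dz":-0.05,"yaw":0},{"dx":0,"dy":0,"dz":-0.06,"yaw":0},{"dx":0,"dy":0,"dz":-0.06,"yaw":0},{"dx":0,"dy":0,"dz":0,"yaw":0.093},{"dx":0,"dy":0,"dz":0,"yaw":0.093}]' 0 45; python3 -c "
from h import *
wait(2)
plan(.6165,.1087,.17,-6.5)"
```

```text
t: 44.4
position: [0.53, 0.4063, 0.1755]
orientation: [3.087, -0.183, -0.089]
contact_force: [-1.4, -1.0, -3.6]
width: 0.0365
t44.5 p [0.5304 0.4066 0.1759] toolx -6.7 zax [-0.059 -0.044] | yaw -0.004 then d(mm) [119.4 285.9  13.9] F [-0.   0.3 -3.8] w 0.0370 q6 2.23
```

```bash
python3 -m jog '[{"dx":0.017,"dy":0.041,"dz":0,"yaw":0},{"dx":0.017,"dy":0.041,"dz":0,"yaw":0},{"dx":0.017,"dy":0.041,"dz":0,"yaw":0},{"dx":0.017,"dy":0.041,"dz":0,"yaw":0},{"dx":0.017,"dy":0.041,"dz":0,"yaw":0},{"dx":0.017,"dy":0.041,"dz":0,"yaw":0},{"dx":0.017,"dy":0.038,"dz":0,"yaw":0}]'; python3 -c "
from h import *
wait(3)
plan(.6165,.1087,.127,-6.5)"
```

```text
t: 45.38
position: [0.613, 0.1034, 0.1717]
orientation: [3.081, -0.143, -0.117]
contact_force: [1.0, -0.3, -3.4]
width: 0.037
t45.5 p [0.6134 0.1027 0.1718] toolx -5.7 zax [-0.078 -0.051] | yaw 0.015 then d(mm) [ 5.6 -8.9 44. ] F [ 0.   1.2 -3.5] w 0.0368 q6 1.74
```

```bash
python3 -m jog '[{"dx":0.005,"dy":-0.008,"dz":0.022,"yaw":0.015},{"dx":0,"dy":-0.001,"dz":0.018,"yaw":0}]' 0 25; python3 -c "
from h import *
wait(3)
plan(.6165,.1087,.101,-6.5)"
```

```text
t: 45.78
position: [0.6158, 0.1111, 0.1284]
orientation: [3.08, -0.17, -0.117]
contact_force: [-0.4, -0.7, -3.5]
width: 0.0366Traceback (most recent call last):
  File "<string>", line 3, in <module>
    wait(3)
    ~~~~^^^
  File "h.py", line 40, in wait
    for i in range(n): ctrl.camera('top')
                       ~~~~~~~~~~~^^^^^^^
ValueError: 200 camera calls are used up
```

The camera budget is used up: my waits consumed it. I'll finish on pose and force readings, using idle rows to wait.

```bash
python3 -m jog '[{"dx":0.003,"dy":0.002,"dz":0.005,"yaw":0},{"dx":0,"dy":0,"dz":0.004,"yaw":0},{"dx":0,"dy":0,"dz":0.004,"yaw":0}]'; python3 -c "
from h import *
plan(.6165,.1087,.101,-6.5)"
```

```text
t: 46.25
position: [0.6154, 0.1089, 0.1157]
orientation: [3.079, -0.165, -0.124]
contact_force: [-7.9, 0.0, 10.2]
width: 0.0368
t46.2 p [0.6154 0.1089 0.1157] toolx -6.3 zax [-0.083 -0.051] | yaw 0.004 then d(mm) [ 2.2 -0.8 14.5] F [-7.9  0.  10.2] w 0.0368 q6 1.77
```

View pics/w14.png

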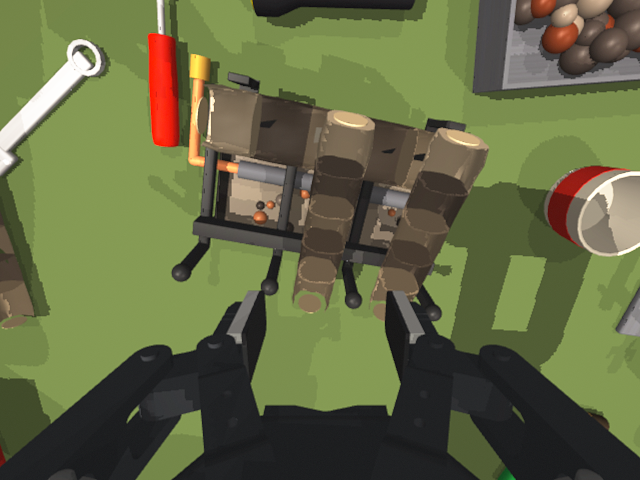

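The saved picture, taken after the second placing, shows the middle log from (310,300) to (350,120) and the right log from (380,310) to (460,138). Both slope over the rail and the rear log, each between fingers. The right one's straightness I'll compute.

Run:
```python
from h import *
c=ctrl.calibration('wrist');o=ctrl.observe()
Rt=Ro.from_rotvec(o['orientation']).as_matrix();p=np.array(o['position'])
Rc=np.array(c['R']);t=np.array(c['t'])
A=Rc@Rt; b=Rc@p+t   # cam = A tool + b
R2=Ro.from_rotvec([3.102,.126,-.088]).as_matrix();p2=np.array([.6128,.0405,.2417])
c2=dict(c);c2['R']=A@R2.T;c2['t']=b-A@R2.T@p2
g=np.array([.6278,.0309]);a=np.radians(-6.5);G=np.array([[np.cos(a),np.sin(a)],[-np.sin(a),np.cos(a)]])
def gr(u,v,z): return G@(onz(c2,u,v,z)[:2]-g)*1000
for n,f,r in(('mid',(310,302),(350,120)),('right',(381,310),(461,138))):
    F=gr(*f,.079);Q=gr(*r,.138);print(n,F.round(),Q.round(),'ctr',((F+Q)/2).round(),'yaw',np.degrees(np.arctan2(*(Q-F)[::-1])).round(1))
for n,q,z in(('finger tops',[(182,273),(269,285),(353,299),(433,312)],.12),):
    for x in q: print(n,gr(*x,z).round())
print('rearlog top ends',gr(207,110,.1).round(),gr(235,88,.1).round())
```

```text
mid [-113.   -3.] [67.  2.] ctr [-23.  -0.] yaw 1.5
right [-109.  -77.] [ 70. -77.] ctr [-19. -77.] yaw 0.1
finger tops [-79. 112.]
finger tops [-78.  39.]
finger tops [-79. -36.]
finger tops [ -79. -110.]
rearlog top ends [ 52. 107.] [72. 88.]
```

Both are within 3 mm and 1.5° of ideal. Lowering the third.

```bash
python3 -m jog '[{"dx":0.001,"dy":0,"dz":0.004,"yaw":0},{"dx":0.001,"dy":0,"dz":0.004,"yaw":0},{"dx":0,"dy":0,"dz":0.004,"yaw":0},{"dx":0,"dy":0,"dz":0.004,"yaw":0}]' 0 20; python3 -m jog '[{"dx":0,"dy":0,"dz":0.004,"yaw":0},{"dx":0,"dy":0,"dz":0.004,"yaw":0}]';python3 -c "
from h import *
plan(.6165,.1087,.101,-6.5)"
```

```text
t: 46.75
position: [0.6152, 0.1089, 0.11]
orientation: [3.079, -0.163, -0.125]
contact_force: [-8.6, 0.1, 10.8]
width: 0.037
t: 47.0
position: [0.6145, 0.1089, 0.1075]
orientation: [3.079, -0.163, -0.124]
contact_force: [-9.9, -0.4, 9.7]
width: 0.0369
t47.0 p [0.6145 0.1089 0.1075] toolx -6.2 zax [-0.083 -0.052] | yaw 0.005 then d(mm) [ 2.5 -0.5  6.3] F [-9.9 -0.4  9.7] w 0.0369 q6 1.77
```

```bash
python3 -m jog '[{"dx":0.001,"dy":0,"dz":0.004,"yaw":0},{"dx":0,"dy":0,"dz":0.004,"yaw":0},{"dx":0,"dy":0,"dz":0.004,"yaw":0}]'; python3 -m jog '[{"dx":0,"dy":0,"dz":0.004,"yaw":0}]'; python3 -m jog '[{"dx":0,"dy":0,"dz":0.004,"yaw":0}]'; python3 -c "
from h import *
plan(.6165,.1087,.101,-6.5)"
```

```text
t: 47.38
position: [0.6137, 0.1087, 0.1032]
orientation: [3.078, -0.162, -0.125]
contact_force: [-8.7, 0.4, 9.5]
width: 0.0367
t: 47.5
position: [0.6134, 0.1087, 0.1017]
orientation: [3.078, -0.162, -0.124]
contact_force: [-9.0, -0.6, 9.5]
width: 0.0371
t: 47.62
position: [0.6132, 0.1086, 0.1003]
orientation: [3.078, -0.162, -0.123]
contact_force: [-9.0, -0.2, 10.4]
width: 0.0372
t47.6 p [0.6132 0.1086 0.1003] toolx -6.1 zax [-0.083 -0.052] | yaw 0.006 then d(mm) [ 3.2 -0.4 -1. ] F [-9.  -0.2 10.4] w 0.0372 q6 1.77
```

```bash
python3 -m jog '[{"dx":0,"dy":0,"dz":0.004,"yaw":0},{"dx":0,"dy":0,"dz":0.004,"yaw":0}]'; python3 -m jog '[{"dx":0,"dy":0,"dz":0.003,"yaw":0}]'; python3 -c "
from h import *
plan(.6165,.1087,.101,-6.5)"
```

```text
t: 47.88
position: [0.6132, 0.1086, 0.1001]
orientation: [3.079, -0.161, -0.12]
contact_force: [-12.3, -0.6, 17.1]
width: 0.0372
t: 48.0
position: [0.6131, 0.1087, 0.1003]
orientation: [3.079, -0.161, -0.119]
contact_force: [-8.0, -0.5, 7.7]
width: 0.0372
t48.0 p [0.6131 0.1087 0.1003] toolx -6.1 zax [-0.08  -0.052] | yaw 0.007 then d(mm) [ 3.3 -0.4 -1. ] F [-8.  -0.5  7.7] w 0.0372 q6 1.77
```

```bash
python3 -m jog '[{"dx":0,"dy":0,"dz":0.005,"yaw":0},{"dx":0,"dy":0,"dz":0.005,"yaw":0}]'; python3 -c "
from h import *
plan(.6165,.1087,.101,-6.5)"
```

```text
t: 48.25
position: [0.6132, 0.1086, 0.1]
orientation: [3.079, -0.161, -0.115]
contact_force: [-14.2, -0.7, 22.4]
width: 0.0371
t48.2 p [0.6132 0.1086 0.1   ] toolx -6.1 zax [-0.077 -0.053] | yaw 0.007 then d(mm) [ 3.2 -0.4 -1.3] F [-14.2  -0.7  22.4] w 0.0371 q6 1.77
```

```bash
python3 -m jog '[{"dx":0,"dy":0,"dz":0,"yaw":0},{"dx":0,"dy":0,"dz":0,"yaw":0},{"dx":0,"dy":0,"dz":0,"yaw":0},{"dx":0,"dy":0,"dz":0,"yaw":0}]' 0.055; python3 -m jog '[{"dx":0,"dy":0,"dz":-0.03,"yaw":0},{"dx":0,"dy":0,"dz":-0.06,"yaw":0},{"dx":0,"dy":0,"dz":-0.06,"yaw":0},{"dx":0,"dy":0,"dz":0,"yaw":0},{"dx":0,"dy":0,"dz":0,"yaw":0},{"dx":0,"dy":0,"dz":0,"yaw":0},{"dx":0,"dy":0,"dz":0,"yaw":0}]'; python3 -c "
from h import *
plan(.6165,.1087,.101,-6.5); ctrl.hand_in()"
```

```text
t: 48.75
position: [0.6159, 0.1089, 0.1035]
orientation: [3.08, -0.161, -0.104]
contact_force: [0.1, 0.2, -0.9]
width: 0.0548
t: 49.62
position: [0.6241, 0.1163, 0.25]
orientation: [3.078, -0.161, -0.121]
contact_force: [-0.7, -0.2, -0.2]
width: 0.0552
t49.6 p [0.6241 0.1163 0.25  ] toolx -6.1 zax [-0.081 -0.053] | yaw 0.007 then d(mm) [  4.4  -0.7 149.3] F [-0.7 -0.2 -0.2] w 0.0552 q6 1.76
the job is handed in; nothing more can be done
```

I did every step and handed the job in at about 50 s, but I never saw the third top log's final position. My settling waits had used up the 200 camera calls by then.

- **Brush:** I dipped it in the pot with the tip an estimated 11 mm above the table. I then dabbed the patch with about 24 N of contact force. The next picture showed it back in both forks of its stand.
- **Rear log:** I set it down and let go of it within about 2 mm of the ledge centre. A picture showed it parallel to the ledge.
- **Middle and right top logs:** These measured about -23 and -19 mm in grate x. They were within 1 mm of their gap centres and 1.5° of straight. Both sloped over the rail and the rear log.
- **Third top log (left gap):** I judged this one by readings only. The tool stopped at the height expected for the rail with about 22 N of contact force, and it was free of contact after release. The last tool position was within about 3 mm of the target, with the tool tilted about 5°.
- **Last pictures:** These showed the pot upright. I saw no bystander moved, but I did not measure them.

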